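# Lay a sample tube in the reading cradle and scan its label

### The job

Take the green-capped sample tube from the blue pad and lower it into the orange inclined cradle, lying along the trough with its foot at the end stop and its barcode label facing straight out of the trough, and let go of it. Then pick up the yellow hand scanner, aim its red window squarely at the middle of the label from about 6 cm away and hold it still there for at least one and a half seconds. Set the scanner (do not drop it) back upright in its charging tray, and leave every other thing where it stands.

Things in the scene. Friction and masses are not known exactly. Their poses are not given: they have to be found in the camera images.
- tube: the sample tube, upright on the pad at the start: grey round body 30 mm in diameter, green cap 35 mm in diameter from 94 to 115 mm above the foot; height 115 mm, 60 g. Origin: centre of its foot; z runs to the cap; +x points out through the middle of the white barcode label (a white stripe on the cap's top runs from its middle to the label's side)
- label (a point): middle of the barcode label, on the tube's surface: 50 mm above the foot, 15 mm from the axis along the tube's +x. White label 40 mm long, about 28 mm round the tube, with black bars
- trough: orange V trough of the cradle, fixed, its axis rising 30 degrees from level. Origin: centre of the tube's foot when the tube lies home, 50 mm above the bench; x runs up along the tube's axis to the cap end, z straight out of the trough (30 degrees off vertical). 45-degree V walls 72 mm long from the stop, tops 24 mm either side of the axis; stop plate at x below 0, 40 mm wide, 4 mm above the axis
- cradle: the cradle's black foot plate 105 x 70 x 10 mm, fixed to the bench under the trough. Origin: under its middle, on the bench; x points level to the side where the trough is high
- scanner: hand scanner, upright, nose down in its tray: grey nose 56 (x) x 48 (y) mm from 0 to 36 mm height, neck 48 x 40 mm up to 56 mm, yellow grip 40 (x) x 32 (y) mm from 53 to 145 mm; 180 g. Origin: middle of the nose's underside, at the red reading window; z points from there up along the grip: it looks along -z
- dock: the scanner's black charging tray, fixed: 82 (x) x 74 (y) x 20 mm, walls 5 mm, open on top, inner floor 5 mm above the bench. Origin: under its middle, on the bench; the scanner stands in the middle of the tray
- pad: blue bench pad 200 x 200 x 4 mm, fixed, under the three tubes. Origin: under its middle
- blue_tube_1: bystander: blue-capped white tube of the same size as the sample tube, upright on the pad; origin: centre of its foot
- blue_tube_2: bystander: another blue-capped white tube of the same kind; origin: centre of its foot
- beaker: bystander: clear beaker 70 mm in diameter, 95 mm high; origin: centre of its underside
- bottle: bystander: white bottle with blue cap, 60 mm in diameter, 170 mm high; origin: centre of its underside
- jar: bystander: amber jar with white cap, 56 mm in diameter, 60 mm high; origin: centre of its underside
- tip_box: bystander: small white box with blue lid, 80 (x) x 60 (y) x 60 mm; origin: centre of its underside
- marker: bystander: blue and black marker pen lying on the bench, 135 x 14 x 14 mm along its x; origin: on its underside near the middle
Things that resemble listed ones, but are neither listed nor needed, are in the scene too. Of the things that look like the dock, take the one that is farthest to the robot's right at the start.

How it is judged:
On the way, in this order (a step that is already met when the one before it is completed fails the run):
1. the tube, in the fingers, has been lowered into the trough, along it, label outwards, its foot within 2 cm of its place (contact force between the fingers and tube above 0.5 N and angle between the z axis of tube and the x axis of trough, either way round below 0.2 rad and z of label in the frame of trough above 0 m and distance between tube and trough below 0.02 m), for 0.1 s.
2. the tube lies released in the trough and the scanner, in the fingers, looks squarely (within 17 degrees) at the label's middle (within 15 mm) from 35 to 95 mm, still (angle between the z axis of tube and the x axis of trough, either way round below 0.15 rad and x of tube in the frame of trough between -0.004 and 0.014 m and z of label in the frame of trough above 0 m and angle between the x axis of tube and the z axis of trough, either way round below 0.4 rad and z of tube in the frame of trough between -0.004 and 0.004 m and y of tube in the frame of trough between -0.004 and 0.004 m and contact force between the fingers and tube below 0.1 N and contact force between the fingers and scanner above 0.5 N and z of label in the frame of scanner between -0.095 and -0.035 m and x of label in the frame of scanner between -0.015 and 0.015 m and y of label in the frame of scanner between -0.015 and 0.015 m and angle between the z axis of scanner and the x axis of tube, either way round below 0.3 rad and linear speed of scanner below 0.02 m/s and angular speed of scanner below 0.15 rad/s), for 1 s.
3. the scanner, in the fingers, stands upright over its tray with the nose within 15 mm of the tray's floor (contact force between the fingers and scanner above 0.5 N and horizontal distance between scanner and dock below 0.014 m and angle between scanner's own z axis and vertical below 0.08 rad and height (world z) of scanner below 0.02 m), for 0.1 s.
At the end, for the whole second after the job is handed in: The tube lies released in the trough (axis within 0.15 rad and 4 mm, foot from -4 to 14 mm of the stop), label outwards within 0.4 rad; the scanner stands released, upright within 0.08 rad, on its tray's floor, within 14 mm of the middle; both at rest (angle between the z axis of tube and the x axis of trough, either way round below 0.15 rad and x of tube in the frame of trough between -0.004 and 0.014 m and z of label in the frame of trough above 0 m and angle between the x axis of tube and the z axis of trough, either way round below 0.4 rad and z of tube in the frame of trough between -0.004 and 0.004 m and y of tube in the frame of trough between -0.004 and 0.004 m and contact force between the fingers and tube below 0.1 N and linear speed of each of tube, scanner below 0.02 m/s and horizontal distance between scanner and dock below 0.014 m and angle between scanner's own z axis and vertical below 0.08 rad and height (world z) of scanner between 0.002 and 0.009 m and contact force between the fingers and scanner below 0.1 N); the robot touches nothing.
It fails at once if a bystander is shifted by more than 25 mm or tipped (distance of any of blue_tube_1, blue_tube_2, beaker, bottle, jar, tip_box, marker from where it was at the start of the episode above 0.025 m or angle between any of blue_tube_1, blue_tube_2, beaker, bottle, jar, tip_box's own z axis and vertical above 0.4 rad).
It also fails if it takes over 67 s, if anything falls off the work surface, if the arm or the gripper's body presses on something with over 40 N, if the wrist force passes 120 N, or if a joint passes its speed limit or range.

### The arm

A 6-joint arm with a two-finger parallel gripper is mounted at the origin on the work surface. World frame = base frame: x ahead of the robot, y to its left, z up, the work surface at z = 0. Lengths are in m, angles in rad, forces in N, time in s.
With the tool pointing down it reaches from about 0.25 to 0.775 m from the base axis. Payload 4 kg.
Tool frame: the origin (TCP) lies at the centre of the arm's flange, where the gripper is bolted on; the fingertips stand 199 mm ahead of it and the grasp point (between the pads) lies 180 mm ahead of it (robot.tcp_to_tips is the z of the fingertips in the tool frame, in m); z points along the fingers, y is the line along which they close (so a half turn about z gives the same grasp; the last joint's range is limited). The gripper opens to 94 mm and grips with 3 to 60 N. Pads are 16 mm wide; open, the fingers measure 119 mm over their backs; the gripper's body (75 mm by 177 mm) begins 78 mm behind the grasp point.
Start: joints at [-1.376, 0.087, 1.371, -0, 1.684, -0.103], TCP at [0.161, -0.526, 0.405] pointing down, gripper open.
Joint ranges: [-3.1, 3.1], [-0.76, 2.03], [0.27, 2.55], [-1.08, 4.22], [0.17, 2.65], [-2.57, 2.57]. Speed limits (rad/s): [2.79, 2.79, 3.14, 3.14, 3.14, 3.14].

### API

Orientations are given as [roll, pitch, yaw] about the fixed x, y, z axes, in that order (R = Rz(yaw) Ry(pitch) Rx(roll)).
In Python, from bench import robot gives the robot as it stands.
- The arm moves only by the tool play_rows, never from a script. Its arguments are lists of equal length, an entry for each row: "translation": the shift along the tool's x, y, z scaled (see below), a list of three; "twist": the turn, a rotation vector about the tool's x, y, z scaled (see below), a list of three; "gripper": the opening, from -1 (shut) to 1 (fully open). A call has 1 to 8 rows; each row shifts and turns the commanded pose from where the row before left it, along the tool's axes as they then stand; what a row does not reach is not made up. The controller multiplies each number of a shift by 0.04 m and each number of a turn by 0.1 rad. A row lasts 1/10 s, in which the tool goes at most 50 mm and 8.59 degrees, less where a joint would pass 70% of its speed; a pose out of reach is approached as far as the arm can. A call with a number of a shift or a turn outside -1 to 1 is refused whole. A call with a gripper value outside its range is refused whole. The fingers move at their own pace and stop on an object; the grip force is fixed at half the most. Time passes only in rows, so rows that do not move let the fingers close. It gives the time, the measured TCP pose, the force, the opening and the grip force at its end, in the units of the state.
- robot.get_obs(): the state, without advancing time (a new reading comes with each control period).
- robot.snapshot(name): name is "side" or "top"; returns the picture (420x560x3 uint8, red, green, blue); there is no depth.
- robot.camera_model(name): a dict with "camera_matrix" (3x3 intrinsics, pixels), "k1" (the pictures are not rectified: a ray, as slopes to the right and down, at radius r is drawn at 1 + k1 r^2 times it, then the intrinsics apply), "rvec" (rotation vector, rad) and "tvec" (3), from world to camera coordinates, as OpenCV has them. Camera axes: x right, y down, z forward; pixel columns grow to the right and rows downward; lengths in m; the calibration is good to about 2 mm. A picture is of the moment at which its call begins. camera_model takes no time and is no camera call.
- robot.close_job(): hands the job in; it is judged then, once.
Trained networks look in the newest picture that a camera, given by its name, has taken for a name from the list of things; names that differ only in an ending like _2 or _b are one class to them, and where a whole thing is asked for, a point or a joint stands for the part that bears it (a point fixed in the world has none). Each returns a list of dicts, best first, with "score" (0 to 1); they miss things now and then, are a little off and sometimes report something else, mostly with a low value. They report only what shows in the picture. A call takes as long as a camera call. They do not tell look-alikes from the thing itself.
- robot.recognise(name, camera): "centre" ([x, y, z] in m, in world coordinates, good to about 4 mm: the middle of the surface that is visible of it).
- robot.spot_point(name, camera): "centre" ([x, y, z] in m, in world coordinates, good to about 4 mm: a listed point, or the origin of a listed thing).
The state is a dict: "time": time; "joint_positions": joint angles; "qvel": joint speeds; "joint_torque": joint torques, N m; "tool_pos": TCP position; "ee_rot": TCP orientation; "wrist_force": force on the tool from outside, world axes, zero at the start; "wrist_torque": the same for the moment, N m; "width": finger opening in m; "finger_force": force on a finger pad.
Only numpy, scipy, OpenCV 4.12 (cv2) and the standard library are available. Lean on these libraries where they do the work, as an engineer would, in place of code of your own. Each camera call takes 0.05 s, during which the arm holds its last target. There are 200 camera calls.

## Working session

There is one attempt and no reset: what is moved stays moved. The work goes in short steps, Python scripts to look and compute and a tool call to move; the robot and the scene stay as the last step left them, time stands still between calls to the robot, and variables do not carry over. Pictures are saved under pics/ and viewed, at most 10 in all, crops included, and the job is handed in when it is done.

Besides the shell and the picture viewer there is one more tool, called as a command line: name --argument value ..., lists and objects as JSON in quotes. play_rows: Moves the arm, as the interface text tells. Its arguments: {"type":"object","properties":{"translation":{"type":"array","items":{"type":"array","items":{"type":"number","minimum":-1,"maximum":1}}},"twist":{"type":"array","items":{"type":"array","items":{"type":"number","minimum":-1,"maximum":1}}},"gripper":{"type":"array","items":{"type":"number"}}},"required":["translation","twist","gripper"]}

```bash
ls; mkdir -p pics
python3 - <<'E'
from bench import robot
import cv2
for c in ("top","side"):
    im=robot.snapshot(c); cv2.imwrite(f"pics/{c}0.png",im[:,:,::-1])
    m=robot.camera_model(c); print(c,m)
    for n in ["tube","label","trough","cradle","scanner","dock","pad","blue_tube_1","beaker","bottle","jar","tip_box","marker"]:
        f=robot.spot_point(n,c)
        print(n,[(x["score"].__round__(2),[round(float(v),3) for v in x["centre"]]) for x in f])
o=robot.get_obs(); print(o)
E
```

```text
pics
top {'camera_matrix': array([[490.87818194,   0.        , 275.42408683],
       [  0.        , 490.87818194, 207.45688255],
       [  0.        ,   0.        ,   1.        ]]), 'k1': -0.1481071512224969, 'rvec': array([ 2.15593801, -2.18474879,  0.07015489]), 'tvec': array([0.0209758 , 0.51815206, 1.29522123])}
tube [(0.56, [0.492, 0.328, 0.006])]
label [(0.63, [0.472, -0.348, 0.009]), (0.62, [0.499, 0.309, 0.054])]
trough [(0.98, [0.602, -0.058, 0.048])]
cradle [(0.78, [0.583, -0.077, -0.006])]
scanner [(0.98, [0.472, -0.346, 0.009])]
dock [(0.65, [0.585, 0.076, -0.004]), (0.63, [0.474, -0.346, 0.0])]
pad [(0.74, [0.493, 0.281, -0.003]), (0.27, [0.346, -0.283, 0.0])]
blue_tube_1 [(0.7, [0.602, -0.06, 0.051]), (0.68, [0.454, 0.247, 0.002]), (0.51, [0.539, 0.242, 0.002])]
beaker [(0.65, [0.395, -0.103, -0.003]), (0.28, [0.494, 0.328, 0.008])]
bottle [(0.7, [0.714, -0.247, -0.001]), (0.68, [0.393, -0.105, 0.001]), (0.18, [0.498, 0.31, 0.053])]
jar [(0.71, [0.494, 0.276, 0.001]), (0.66, [0.705, 0.071, 0.003])]
tip_box [(0.81, [0.392, 0.041, 0.002])]
marker [(0.58, [0.342, -0.282, -
[... 952 characters left out ...]
nt_positions': array([-1.37607736e+00,  8.71989537e-02,  1.37070533e+00,  2.69342621e-05,
        1.68358807e+00, -1.03105415e-01]), 'qvel': array([ 4.01681080e-04,  5.25852381e-04, -5.62446901e-04, -4.84780733e-04,
        5.29882794e-05, -1.31244861e-03]), 'joint_torque': array([-1.05678500e-04, -3.40037012e+01, -3.02591228e+01,  7.17499852e-02,
        2.38095137e-02, -9.81520486e-06]), 'tool_pos': array([ 0.16138941, -0.52578947,  0.40470374]), 'ee_rot': array([ 3.14149014e+00, -1.62979398e-05,  2.97827418e-01]), 'wrist_force': array([ 0.25167038, -0.5353208 , -0.06029027]), 'wrist_torque': array([-0.04997211,  0.04091732,  0.02911914]), 'finger_force': 0.0, 'width': 0.09381918130601372}
```

View pics/top0.png

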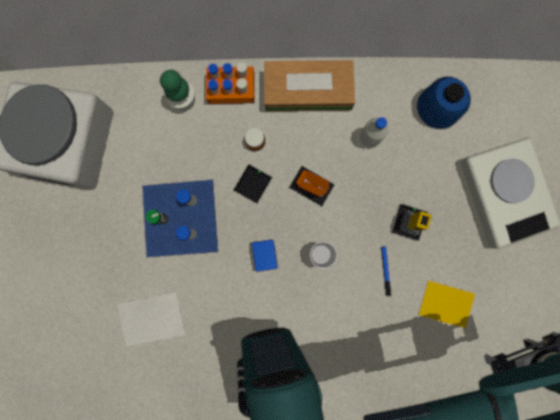

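View pics/side0.png

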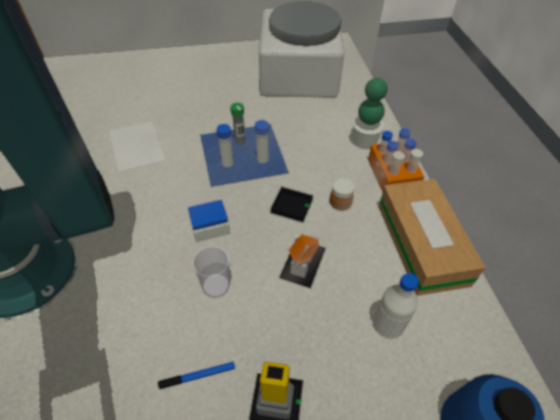

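```bash
cat > h.py <<'E'
import numpy as np, cv2
from scipy.spatial.transform import Rotation as R
from bench import robot
def cam(n):
    m=robot.camera_model(n); return m["camera_matrix"],np.array([m["k1"],0,0,0,0]),m["rvec"],m["tvec"]
def proj(n,p):
    K,d,r,t=cam(n); return cv2.projectPoints(np.array(p,float).reshape(-1,1,3),r,t,K,d)[0].reshape(-1,2)
def ray(n,uv,z):
    K,d,r,t=cam(n); u=cv2.undistortPoints(np.array(uv,float).reshape(-1,1,2),K,d).reshape(-1,2)
    M=R.from_rotvec(r).as_matrix(); c=-M.T@t; v=np.c_[u,np.ones(len(u))]@M
    return c+v*((z-c[2])/v[:,2])[:,None]
E
python3 - <<'E'
import cv2,numpy as np
t=cv2.imread("pics/top0.png");s=cv2.imread("pics/side0.png")
def c(i,x,y,w,h): return cv2.resize(i[y:y+h,x:x+w],(400,300),interpolation=cv2.INTER_CUBIC)
a=np.vstack([np.hstack([c(t,138,196,40,30),c(t,280,160,64,48)]),np.hstack([c(t,382,198,60,45),c(s,210,90,80,60)])])
cv2.imwrite("pics/crops.png",a)
E
```

```text
(no output)
```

View pics/crops.png

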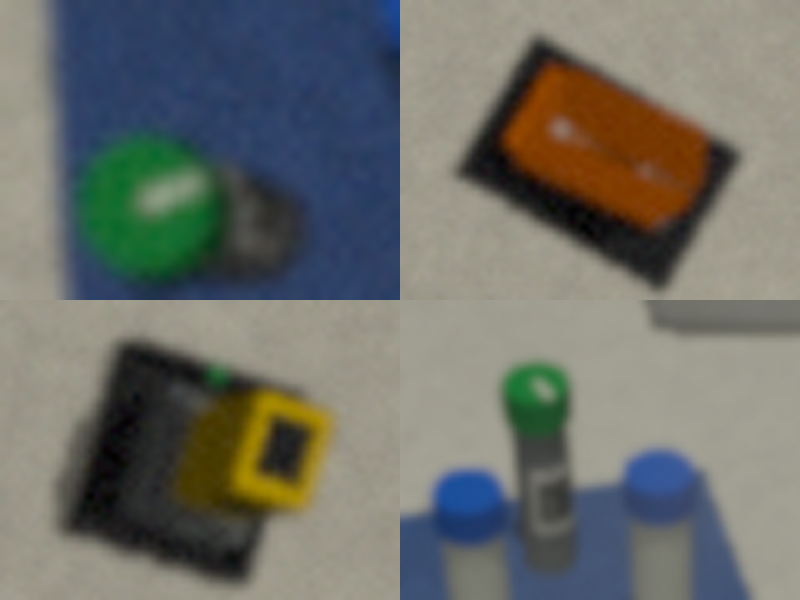

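Run:
```python
from h import *
from scipy.optimize import least_squares
# tube stripe (top crop scale 10 off 138,196)
c=lambda p,s,ox,oy: np.array(p,float)/s+[ox,oy]-.5+.5/s
p=ray("top",c([[149,207],[207,178]],10,138,196),.119); d=p[1]-p[0]; print("tube",p[0],"label yaw",np.degrees(np.arctan2(d[1],d[0])))
p2=ray("side",c([[537,390],[552,396]],5,210-80,90-0)if 0 else np.array([[210+ (537-400)/5,90+(381-300)/5],[210+(552-400)/5,90+(395-300)/5]]),.119);d=p2[1]-p2[0];print("side",p2[0],np.degrees(np.arctan2(d[1],d[0])))
q=ray("top",c([[140,38],[340,155],[260,290],[60,172]],6.25,280,160),.01)
print("cradle",q.mean(0),[np.degrees(np.arctan2(*(b-a)[[1,0]])) for a,b in((q[0],q[1]),(q[3],q[2]),(q[0],q[3]),(q[1],q[2]))],[np.linalg.norm(a-b) for a,b in zip(q,np.roll(q,-1,0))])
g=ray("top",c([[255,90],[335,110],[305,213],[228,197]],400/60,382,198),.150)
print("grip",g.mean(0),[np.degrees(np.arctan2(*(b-a)[[1,0]])) for a,b in((g[0],g[3]),(g[1],g[2]),(g[0],g[1]))],[np.linalg.norm(a-b) for a,b in zip(g,np.roll(g,-1,0))])
k=ray("top",c([[125,42],[65,230],[245,283]],400/60,382,198),.02)
print("dock",(k[0]+k[2])/2,[np.degrees(np.arctan2(*(b-a)[[1,0]])) for a,b in((k[0],k[1]),(k[1],k[2]))],[np.linalg.norm(k[0]-k[1]),np.linalg.norm(k[2]-k[1])])
```

```text
tube [0.49244539 0.32203161 0.119     ] label yaw -64.41861585598122
side [0.49570303 0.32101012 0.119     ] -64.23158141542969
cradle [ 0.57716024 -0.08462291  0.01      ] [np.float64(-121.45695138767067), np.float64(-121.53655790345952), np.float64(148.49103591987435), np.float64(148.3134502518549)] [np.float64(0.10090438533753014), np.float64(0.0686502472208625), np.float64(0.10069157745314722), np.float64(0.0685098238462808)]
grip [ 0.47092043 -0.34888989  0.15      ] [np.float64(163.66994460512905), np.float64(161.436409376023), np.float64(-104.67590485771743)] [np.float64(0.030700658948494372), np.float64(0.03955829556985216), np.float64(0.029210941235070186), np.float64(0.040586168938427925)]
dock [ 0.47429974 -0.34651527  0.02      ] [np.float64(160.39662801382906), np.float64(-107.21072627265951)] [np.float64(0.0803574194972571), np.float64(0.07662970513112019)]
```

play_rows --translation '[[0,0,-1],[0.5,0,-0.5],[1,0,0],[1,0,0],[1,0,0],[0,-1,0],[0,-1,0],[0,-1,0]]' --twist '[[0,0,0],[0,0,0],[0,0,0],[0,0,0],[0,0,0],[0,0,0],[0,0,0],[0,0,0]]' --gripper '[1,1,1,1,1,1,1,1]'

```text
time: 2.2
tool_pos: [0.2601, -0.3689, 0.4641]
ee_rot: [-3.14, 0.0, 0.299]
wrist_force: [-0.1, -0.0, 0.5]
width: 0.0942
finger_force: 0.0
```

```bash
cat >> h.py <<'E'
import json
def cur():
    o=robot.get_obs(); M=R.from_euler("xyz",o["ee_rot"])
    open("log.jsonl","a").write(json.dumps([list(map(float,o["joint_positions"])),list(map(float,o["tool_pos"])),list(map(float,o["ee_rot"]))])+"\n")
    return o,np.array(o["tool_pos"]),M
def plan(p1,M1,n=None,start=None):
    if start is None: _,p,M=cur()
    else: p,M=start
    rv=(M.inv()*M1).as_rotvec()
    need=max(np.linalg.norm(p1-p)/.04,np.abs(rv).max()/.1); n=n or int(np.ceil(need+.02))
    T=[];W=[];d=(p1-p)/n
    for i in range(n):
        Mi=M*R.from_rotvec(rv*i/n); T.append([round(float(x),2)+0 for x in Mi.inv().apply(d)/.04]); W.append([round(float(x),2)+0 for x in rv/n/.1])
    print(n,"rows; need",round(need,1))
    for i in range(0,n,8): print("T",T[i:i+8]); print("W",W[i:i+8])
    return p1,M1
def tool(x,z):  # rotation from tool x, z world
    x=np.array(x,float);z=np.array(z,float);z/=np.linalg.norm(z);x-=z*(x@z);x/=np.linalg.norm(x)
    return R.from_matrix(np.c_[x,np.cross(z,x),z])
E
python3 - <<'E'
from h import *
a=np.radians(100)
plan(np.array([.45,.2,.45]),tool([np.cos(a),np.sin(a),0],[0,0,-1]))
E
```

```text
16 rows; need 15.0
T [[0.55, -0.76, 0.02], [0.61, -0.71, 0.02], [0.67, -0.65, 0.02], [0.73, -0.59, 0.02], [0.78, -0.52, 0.02], [0.82, -0.45, 0.02], [0.86, -0.37, 0.02], [0.89, -0.29, 0.02]]
W [[0.0, 0.0, -0.9], [0.0, 0.0, -0.9], [0.0, 0.0, -0.9], [0.0, 0.0, -0.9], [0.0, 0.0, -0.9], [0.0, 0.0, -0.9], [0.0, 0.0, -0.9], [0.0, 0.0, -0.9]]
T [[0.91, -0.21, 0.02], [0.93, -0.13, 0.02], [0.94, -0.04, 0.02], [0.94, 0.04, 0.02], [0.93, 0.13, 0.02], [0.91, 0.21, 0.02], [0.89, 0.29, 0.02], [0.86, 0.37, 0.02]]
W [[0.0, 0.0, -0.9], [0.0, 0.0, -0.9], [0.0, 0.0, -0.9], [0.0, 0.0, -0.9], [0.0, 0.0, -0.9], [0.0, 0.0, -0.9], [0.0, 0.0, -0.9], [0.0, 0.0, -0.9]]
```

play_rows --translation '[[0.55,-0.76,0],[0.6,-0.7,0],[0.67,-0.65,0],[0.73,-0.6,0],[0.78,-0.52,0],[0.82,-0.45,0],[0.86,-0.37,0],[0.9,-0.3,0]]' --twist '[[0,0,-0.9],[0,0,-0.9],[0,0,-0.9],[0,0,-0.9],[0,0,-0.9],[0,0,-0.9],[0,0,-0.9],[0,0,-0.9]]' --gripper '[1,1,1,1,1,1,1,1]'

```text
time: 3.0
tool_pos: [0.355, -0.0841, 0.465]
ee_rot: [3.14, -0.0, 1.021]
wrist_force: [0.3, 0.5, -0.2]
width: 0.0941
finger_force: 0.0
```

play_rows --translation '[[0.9,-0.2,0],[0.93,-0.13,0],[0.94,-0.04,0],[0.94,0.04,0],[0.93,0.13,0],[0.9,0.2,0],[0.9,0.3,0],[0.86,0.37,0]]' --twist '[[0,0.4,-0.9],[0,0.4,-0.9],[0,0.4,-0.9],[0,0.4,-0.9],[0,0.4,-0.9],[0,0.4,-0.9],[0,0.4,-0.9],[0,0.4,-0.9]]' --gripper '[1,1,1,1,1,1,1,1]'

```text
time: 3.8
tool_pos: [0.4504, 0.1957, 0.5061]
ee_rot: [3.026, -0.293, 1.765]
wrist_force: [1.4, -0.8, 1.0]
width: 0.094
finger_force: 0.0
```

Run:
```python
from h import *
o,p,M=cur(); print(p,o["joint_positions"].round(3),M.as_matrix().round(3))
for n in ("tube","trough","label","cradle"):
  for c in ("top","side"):
    robot.snapshot(c)
    for _ in range(3):
        f=robot.spot_point(n,c); print(n,c,[(round(x["score"],2),np.round(x["centre"],4).tolist()) for x in f[:2]])
```

```text
[0.45043192 0.19565577 0.50612538] [ 0.205 -0.099  1.371  0.294  1.738  0.096] [[-0.185  0.981  0.058]
 [ 0.939  0.159  0.304]
 [ 0.289  0.11  -0.951]]
tube top [(0.33, [0.5427, 0.2441, -0.0001])]
tube top [(0.33, [0.5427, 0.2441, -0.0001])]
tube top [(0.33, [0.5427, 0.2441, -0.0001])]
tube side [(0.68, [0.4947, 0.3274, 0.0068])]
tube side [(0.68, [0.4947, 0.3274, 0.0068])]
tube side [(0.68, [0.4947, 0.3274, 0.0068])]
trough top [(0.65, [0.6003, -0.0596, 0.0496])]
trough top [(0.65, [0.6003, -0.0596, 0.0496])]
trough top [(0.65, [0.6003, -0.0596, 0.0496])]
trough side [(0.62, [0.594, -0.0561, 0.0502])]
trough side [(0.62, [0.594, -0.0561, 0.0502])]
trough side [(0.62, [0.594, -0.0561, 0.0502])]
label top []
label top []
label top []
label side [(0.86, [0.4964, 0.307, 0.0538])]
label side [(0.86, [0.4964, 0.307, 0.0538])]
label side [(0.86, [0.4964, 0.307, 0.0538])]
cradle top [(0.8, [0.5834, -0.0795, -0.0018]), (0.64, [0.7143, -0.2472, -0.0024])]
cradle top [(0.8, [0.5834, -0.0795, -0.0018]), (0.64, [0.7143, -0.2472, -0.0024])]
cradle top [(0.8, [0.5834, -0.0795, -0.0018]), (0.64, [0.7143, -0.2472, -0.0024])]
cradle side [(0.64, [0.5789, -0.0855, 0.0031])]
cradle side [(0.64, [0.5789, -0.0855, 0.0031])]
cradle side [(0.64, [0.5789, -0.0855, 0.0031])]
```

```bash
cat > kin.py <<'E'
import numpy as np, json, itertools
from scipy.spatial.transform import Rotation as R
from scipy.optimize import least_squares
D=[json.loads(l) for l in open("log.jsonl")]
D.append([[-1.376077,.0871990,1.370705,.0000269,1.683588,-.1031054],[.16138941,-.52578947,.40470374],[3.14149,-.0000163,.2978274]])
def rots(q,s4,s6,C):
    r0=R.from_euler("z",q[0]);ru=r0*R.from_euler("y",q[1]);rf=r0*R.from_euler("y",q[1]+q[2])
    return r0,ru,rf,rf*R.from_euler("z",s4*q[3])*R.from_euler("y",q[4])*R.from_euler("z",s6*q[5])*C
def basis(q,s4,s6,C):
    r0,ru,rf,rt=rots(q,s4,s6,C); e=np.eye(3)
    # params: a1x,a1y,h, L1, L2, elbow offset, d
    return np.c_[r0.apply(e[0]),r0.apply(e[1]),e[2],ru.apply(e[2]),rf.apply(e[2]),rf.apply(e[0]),rt.apply(e[2])],rt
best=None
for s4,s6 in itertools.product((1,-1),(1,-1)):
    C=rots(D[-1][0],s4,s6,R.identity())[3].inv()*R.from_euler("xyz",D[-1][2])
    e=sum((rots(q,s4,s6,C)[3].inv()*R.from_euler("xyz",r)).magnitude() for q,_,r in D)
    if best is None or e<best[0]: best=(e,s4,s6,C)
_,s4,s6,C=best
A=np.vstack([basis(q,s4,s6,C)[0] for q,_,_ in D]); b=np.hstack([p for _,p,_ in D])
x=np.linalg.lstsq(np.vstack([A,1e-4*np.eye(7)]),np.r_[b,1e-4*np.array([0,0,.4,.45,.45,0,.1])],rcond=None)[0]
lo=np.array([-3.1,-.76,.27,-1.08,.17,-2.57]);hi=np.array([3.1,2.03,2.55,4.22,2.65,2.57])
def fk(q):
    B,rt=basis(q,s4,s6,C); return B@x,rt
def ik(p,M,q0=None):
    f=lambda q:(lambda pr:np.r_[(pr[0]-p)*5,(pr[1].inv()*M).as_rotvec()])(fk(q))
    best=None
    seeds=[q0] if q0 is not None else []
    rng=np.random.default_rng(0); seeds+=[rng.uniform(np.maximum(lo,-2.5),hi) for _ in range(12)]
    sols=[]
    for s in seeds:
        r=least_squares(f,np.clip(s,lo+.01,hi-.01),bounds=(lo,hi)); 
        if r.cost<1e-6: sols.append(r.x)
    return sols
if __name__=="__main__": print(best[:3],C.as_rotvec(),x.round(4),np.abs(A@x-b).max())
E
python3 kin.py
```

```text
(8.470067483958502e-07, 1, 1) [1.12938925e-07 2.27135204e-07 1.57079668e+00] [-0.      0.0566  0.1526  0.449   0.4998  0.1007  0.1514] 8.630021153255285e-08
```

```bash
cat >> h.py <<'E'
PT=np.array([.4945,.325,.004]); LY=np.radians(-64.3); TO=np.array([.599,-.057,.05]); TY=np.radians(-121.5)
z3=np.array([0,0,1.]); lab=np.array([np.cos(LY),np.sin(LY),0]); u=np.array([np.cos(TY),np.sin(TY),0])
tx=u*np.cos(np.pi/6)+z3*.5; tz=-u*.5+z3*np.cos(np.pi/6); ty=np.cross(tz,tx)
tube0=R.from_matrix(np.c_[lab,np.cross(z3,lab),z3]); tube1=R.from_matrix(np.c_[tz,np.cross(tx,tz),tx])
def grasp_rot(th,ph): # tool rot in tube frame; closing axis angle ph from tube y
    th,ph=np.radians([th,ph]); c=np.array([-np.sin(ph),np.cos(ph),0]); w=np.cross(c,z3)  # w = tube x at ph=0
    return tool(-np.cos(th)*w+np.sin(th)*z3,-np.cos(th)*z3-np.sin(th)*w)
def flange(p,Rt,G,zg=.105,back=0): # tube pose -> flange pose
    M=Rt*G; return p+Rt.apply([0,0,zg])-M.apply([0,0,.18+back]),M
E
cat > s.py <<'E'
from h import *; import kin
res=[]
for th in (-30,-15,0,15,30,45,60):
  for ph in range(0,360,20):
    G=grasp_rot(th,ph)
    S1=kin.ik(*flange(PT,tube0,G)); S2=kin.ik(*flange(TO,tube1,G))
    if S1 and S2:
        mg=lambda q:min(np.minimum(q-kin.lo,kin.hi-q))
        b=max(((min(mg(a),mg(c)),-np.abs(a-c).max(),a,c) for a in S1 for c in S2),key=lambda t:t[0]+.1*t[1])
        res.append((b[0]+.1*b[1],th,ph,b))
res.sort(key=lambda r:-r[0])
for r in res[:14]: print(r[1],r[2],round(r[3][0],2),round(-r[3][1],2),r[3][2].round(2),r[3][3].round(2))
E
python3 s.py
```

```text
0 60 0.85 2.56 [ 0.49  0.23  1.44  0.    1.47 -1.01] [-0.86  0.33  1.7   0.97  1.59  1.55]
0 80 0.85 2.56 [ 0.49  0.23  1.44  0.    1.47 -1.36] [-0.86  0.33  1.7   0.97  1.59  1.2 ]
0 100 0.85 2.56 [ 0.49  0.23  1.44  0.    1.47 -1.71] [-0.86  0.33  1.7   0.97  1.59  0.85]
-15 60 0.82 2.43 [ 0.57  0.1   1.62 -0.17  1.22 -0.88] [-0.84  0.52  1.52  0.97  1.83  1.55]
-15 80 0.82 2.55 [ 0.52  0.06  1.65 -0.07  1.17 -1.31] [-0.82  0.5   1.49  0.91  1.82  1.24]
-15 100 0.81 2.68 [ 0.46  0.05  1.66  0.05  1.17 -1.74] [-0.79  0.47  1.48  0.84  1.79  0.93]
-15 40 0.72 2.34 [ 0.61  0.15  1.56 -0.23  1.31 -0.49] [-0.87  0.52  1.57  1.04  1.81  1.85]
15 60 0.68 2.66 [ 0.42  0.39  1.26  0.12  1.72 -1.07] [-0.84  0.13  1.87  0.97  1.33  1.58]
0 40 0.67 2.56 [ 0.49  0.23  1.44  0.    1.47 -0.66] [-0.86  0.33  1.7   0.97  1.59  1.9 ]
15 100 0.64 2.43 [ 0.5   0.42  1.22 -0.03  1.76 -1.69] [-0.91  0.2   1.91  1.14  1.4   0.74]
15 80 0.65 2.54 [ 0.46  0.41  1.23  0.05  1.76 -1.38] [-0.88  0.15  1.9   1.06  1.35  1.16]
-30 60 0.59 2.21 [ 0.68  0.    1.78 -0.42  1.   -0.65] [-0.8   0.71  1.33  0.99  2.06  1.56]
-30 100 0.65 2.81 [ 0.43 -0.1   1.88  0.13  0.85 -1.82] [-0.72  0.61  1.27  0.74  2.    0.99]
-30 40 0.56 2.08 [ 0.74  0.11  1.67 -0.52  1.19 -0.25] [-0.85  0.71  1.43  1.11  2.02  1.83]
```

```bash
cat > s2.py <<'E'
from h import *; import kin
P=np.array([.472,-.3475,0]);a=np.radians(-16)
Rs=R.from_euler("z",a); g=lambda X,Y,zs:[[x,y,z] for x in np.linspace(-X,X,5) for y in np.linspace(-Y,Y,5) for z in zs]
sc=P+Rs.apply(np.array(g(.02,.016,np.linspace(.06,.15,8))+g(.028,.024,np.linspace(.005,.06,4))))
bt=np.array([[.455,.248],[.543,.245]]);bt=np.array([[x+.0175*np.cos(t),y+.0175*np.sin(t),z] for x,y in bt for t in np.linspace(0,6.28,12) for z in (.02,.06,.098,.119)])
def sd(c,half):
    d=np.abs(c)-half; return np.linalg.norm(np.maximum(d,0),axis=1)+np.minimum(d.max(1),0)
def clr(p,M,pts,w=.119):
    q=M.inv().apply(pts-p)
    body=sd(q-[0,0,.051],[.0375,.0885,.051])
    fing=sd(q-[0,0,.15],[.010,w/2,.05])
    wr=np.hypot(np.hypot(q[:,0],q[:,1]),0); wr=np.maximum(wr-.05,np.maximum(q[:,2],-.2-q[:,2]))
    return body.min().round(3),fing.min().round(3),wr.min().round(3)
for th in (-15,0,10,20,30,40):
  for ph in (10,20,30,40,60,80,100,120):
    G=grasp_rot(th,ph); f0=flange(PT,tube0,G); f1=flange(TO,tube1,G); f2=flange(TO,tube1,G,back=.05)
    S1=kin.ik(*f0); S2=kin.ik(*f1); S3=kin.ik(*f2)
    if not(S1 and S2 and S3): continue
    mg=lambda q:min(np.minimum(q-kin.lo,kin.hi-q)); 
    print(th,ph,[round(max(mg(q) for q in S),2) for S in(S1,S2,S3)],"blue",clr(*f0,bt,.1),"scan",clr(*f1,sc),clr(*f2,sc))
E
python3 s2.py
```

```text
-15 10 [np.float64(0.82), np.float64(0.26), np.float64(0.26)] blue (np.float64(0.074), np.float64(0.021), np.float64(0.176)) scan (np.float64(0.024), np.float64(0.127), np.float64(-0.036)) (np.float64(-0.02), np.float64(0.079), np.float64(-0.019))
-15 20 [np.float64(0.82), np.float64(0.42), np.float64(0.41)] blue (np.float64(0.07), np.float64(0.017), np.float64(0.172)) scan (np.float64(0.026), np.float64(0.13), np.float64(-0.037)) (np.float64(-0.016), np.float64(0.082), np.float64(-0.019))
-15 30 [np.float64(0.83), np.float64(0.57), np.float64(0.56)] blue (np.float64(0.067), np.float64(0.019), np.float64(0.169)) scan (np.float64(0.028), np.float64(0.128), np.float64(-0.034)) (np.float64(-0.015), np.float64(0.084), np.float64(-0.019))
-15 40 [np.float64(0.85), np.float64(0.72), np.float64(0.71)] blue (np.float64(0.063), np.float64(0.019), np.float64(0.165)) scan (np.float64(0.023), np.float64(0.121), np.float64(-0.029)) (np.float64(-0.017), np.float64(0.08), np.float64(-0.017))
-15 60 [np.float64(0.86), np.float64(0.82), np.float64(0.75)] blue (np.float64(0.056), np.float64(0.019), np
[... 8470 characters left out ...]
0.33), np.float64(0.29)] blue (np.float64(0.043), np.float64(0.023), np.float64(0.145)) scan (np.float64(0.103), np.float64(0.142), np.float64(0.119)) (np.float64(0.107), np.float64(0.141), np.float64(0.119))
40 100 [np.float64(0.42), np.float64(0.31), np.float64(0.27)] blue (np.float64(0.064), np.float64(0.026), np.float64(0.166)) scan (np.float64(0.074), np.float64(0.125), np.float64(0.106)) (np.float64(0.074), np.float64(0.114), np.float64(0.106))
40 120 [np.float64(0.48), np.float64(0.38), np.float64(0.35)] blue (np.float64(0.084), np.float64(0.023), np.float64(0.186)) scan (np.float64(0.042), np.float64(0.114), np.float64(0.086)) (np.float64(0.042), np.float64(0.086), np.float64(0.086))
```

```bash
cat > p1.py <<'E'
from h import *; import kin
G=grasp_rot(20,30)
s=plan(*flange(PT,tube0,G,back=.1)); plan(*flange(PT,tube0,G),start=s)
E
python3 p1.py
```

```text
8 rows; need 7.4
T [[0.04, 0.37, 0.49], [0.0, 0.39, 0.48], [-0.05, 0.41, 0.46], [-0.09, 0.42, 0.44], [-0.14, 0.43, 0.42], [-0.18, 0.44, 0.4], [-0.23, 0.43, 0.37], [-0.27, 0.43, 0.35]]
W [[0.44, 0.12, -0.93], [0.44, 0.12, -0.93], [0.44, 0.12, -0.93], [0.44, 0.12, -0.93], [0.44, 0.12, -0.93], [0.44, 0.12, -0.93], [0.44, 0.12, -0.93], [0.44, 0.12, -0.93]]
3 rows; need 2.5
T [[0.0, 0.0, 0.83], [0.0, 0.0, 0.83], [0.0, 0.0, 0.83]]
W [[0.0, 0.0, 0.0], [0.0, 0.0, 0.0], [0.0, 0.0, 0.0]]
```

play_rows --translation '[[0.04,0.37,0.49],[0,0.39,0.48],[-0.05,0.41,0.46],[-0.09,0.42,0.44],[-0.14,0.43,0.42],[-0.18,0.44,0.4],[-0.23,0.43,0.37],[-0.27,0.43,0.35]]' --twist '[[0.44,0.12,-0.93],[0.44,0.12,-0.93],[0.44,0.12,-0.93],[0.44,0.12,-0.93],[0.44,0.12,-0.93],[0.44,0.12,-0.93],[0.44,0.12,-0.93],[0.44,0.12,-0.93]]' --gripper '[0.5,0.5,0.5,0.5,0.5,0.5,0.5,0.5]'

```text
time: 6.2
tool_pos: [0.5741, 0.2717, 0.3714]
ee_rot: [3.138, -0.347, 2.55]
wrist_force: [-0.1, 0.1, 0.3]
width: 0.0704
finger_force: 0.0
```

Run:
```python
from h import *
G=grasp_rot(20,30)
t=flange(PT,tube0,G)
plan(*t,n=4)
for c in("side",):
    im=robot.snapshot(c); x=im[60:240,140:380]; cv2.imwrite("pics/g1.png",cv2.resize(x,(800,600),interpolation=cv2.INTER_CUBIC)[:,:,::-1])
o,p,M=cur(); print(o["width"],proj("side",p+M.apply([0,0,.18])),proj("side",PT+[0,0,.105]))
```

```text
4 rows; need 2.5
T [[0.0, -0.01, 0.62], [0.0, -0.01, 0.62], [0.0, -0.01, 0.62], [0.0, -0.01, 0.62]]
W [[0.0, 0.0, 0.02], [0.0, 0.0, 0.02], [0.0, 0.0, 0.02], [0.0, 0.0, 0.02]]
0.07042609563911212 [[247.87413954  80.92363699]] [[237.01380986 108.57447572]]
```

View pics/g1.png

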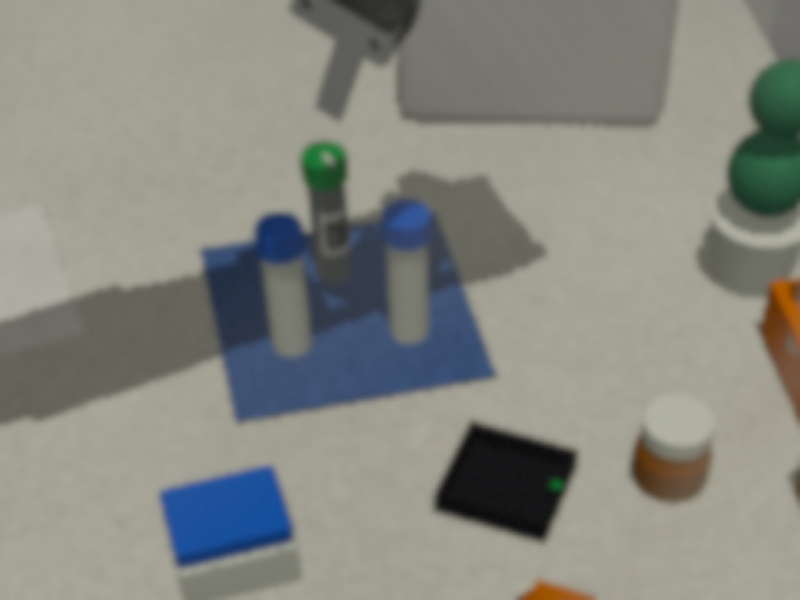

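The gripper's finger is above the green cap. The cap's centre shows at about (237.5, 109.5) px, against a prediction of (237, 108.6), so I'll go down and grip.

play_rows --translation '[[0,0,0.62],[0,0,0.62],[0,0,0.62],[0,0,0.62],[0,0,0],[0,0,0],[0,0,0],[0,0,0]]' --twist '[[0,0,0],[0,0,0],[0,0,0.1],[0,0,0],[0,0,0],[0,0,0],[0,0,0],[0,0,0]]' --gripper '[0.5,0.5,0.5,0.5,-0.6,-0.6,-0.6,-0.6]'

```text
time: 7.05
tool_pos: [0.5464, 0.2904, 0.2811]
ee_rot: [3.138, -0.344, 2.536]
wrist_force: [-0.1, -0.6, 0.7]
width: 0.0419
finger_force: 0.0
```

```bash
cat > p2.py <<'E'
from h import *; import kin
G=grasp_rot(20,30)
o,p,M=cur(); print(o["width"],o["finger_force"],p-flange(PT,tube0,G)[0],o["joint_positions"].round(2))
s=(p,M)
f=lambda off,Rt=tube1: flange(TO+off,Rt,G)
# joint-path check of candidates
q=o["joint_positions"]
S=kin.ik(*f(tz*.06+tx*.004)); S.sort(key=lambda x:np.abs(x-q).max()); print([x.round(2) for x in S[:3]])
E
python3 p2.py
```

```text
0.04192384975066154 0.0 [1.07902754e-03 8.46254724e-05 2.90772419e-03] [ 0.33  0.35  1.32  0.28  1.67 -0.64]
[array([-0.71,  0.03,  1.75,  0.78,  1.35,  2.38]), array([-0.71,  0.03,  1.75,  0.78,  1.35,  2.38]), array([-0.71,  0.03,  1.75,  0.78,  1.35,  2.38])]
```

```bash
cat >> h.py <<'E'
def jplan(q0,q1,n,start=None):
    import kin
    s=np.linspace(0,1,n+1); Q=[q0+(q1-q0)*t for t in s]; F=[kin.fk(q) for q in Q]
    T=[];W=[]
    for (p,M),(p2,M2) in zip(F,F[1:]):
        T.append([round(float(v),2)+0 for v in M.inv().apply(p2-p)/.04]); W.append([round(float(v),2)+0 for v in (M.inv()*M2).as_rotvec()/.1])
    print(n,"rows max",np.abs(T).max(),np.abs(W).max())
    for i in range(0,n,8): print("T",T[i:i+8]); print("W",W[i:i+8])
    return F
E
cat > p2.py <<'E'
from h import *; import kin
G=grasp_rot(20,30)
o,p,M=cur(); q=o["joint_positions"]
s=plan(p+[0,0,.13],M)
qa=min(kin.ik(*s,q0=q),key=lambda x:np.abs(x-q).max())
qb=min(kin.ik(*flange(TO+tz*.05+tx*.006,tube1,G),q0=qa),key=lambda x:np.abs(x-qa).max()); print(qa.round(2),qb.round(2))
n=36
F=jplan(qa,qb,n)
for i in range(0,n+1,4):
    pp,MM=F[i]; tb=MM*G.inv(); c=pp+MM.apply([0,0,.18]); print(i,c.round(3),(c-tb.apply([0,0,.105])).round(3),"tips",(pp+MM.apply([0,0,.199])).round(3))
E
python3 p2.py
```

```text
4 rows; need 3.2
T [[0.27, 0.0, -0.76], [0.27, 0.0, -0.76], [0.27, 0.0, -0.76], [0.27, 0.0, -0.76]]
W [[0.0, 0.0, 0.0], [0.0, 0.0, 0.0], [0.0, 0.0, 0.0], [0.0, 0.0, 0.0]]
[ 0.33  0.3   1.13  0.29  1.91 -0.56] [-0.72  0.04  1.76  0.78  1.35  2.36]
36 rows max 0.39 1.12
T [[-0.33, -0.23, -0.02], [-0.35, -0.21, -0.02], [-0.36, -0.18, -0.03], [-0.37, -0.15, -0.03], [-0.38, -0.11, -0.04], [-0.38, -0.08, -0.04], [-0.39, -0.05, -0.05], [-0.39, -0.02, -0.05]]
W [[-0.22, 0.09, 1.07], [-0.21, 0.11, 1.07], [-0.21, 0.12, 1.08], [-0.2, 0.14, 1.08], [-0.19, 0.15, 1.08], [-0.18, 0.16, 1.08], [-0.17, 0.18, 1.09], [-0.16, 0.19, 1.09]]
T [[-0.38, 0.02, -0.06], [-0.38, 0.05, -0.06], [-0.37, 0.08, -0.07], [-0.36, 0.11, -0.07], [-0.35, 0.14, -0.08], [-0.33, 0.17, -0.08], [-0.31, 0.19, -0.09], [-0.29, 0.22, -0.09]]
W [[-0.15, 0.2, 1.09], [-0.14, 0.21, 1.09], [-0.13, 0.22, 1.09], [-0.11, 0.23, 1.1], [-0.1, 0.24, 1.1], [-0.08, 0.25, 1.1], [-0.07, 0.25, 1.1], [-0.05, 0.26, 1.1]]
T [[-0.27, 0.24, -0.1], [-0.24, 0.26, -0.1], [-0.22, 0.28, -0.11], [-0.19, 0.3, -0.11], [-0.16, 0.31, -0.12], [-0.13, 0.32, -0.12],
[... 707 characters left out ...]
]]
0 [0.497 0.325 0.242] [0.497 0.325 0.137] tips [0.492 0.329 0.224]
4 [0.52  0.281 0.229] [0.513 0.28  0.124] tips [0.516 0.287 0.211]
8 [0.54  0.236 0.217] [0.522 0.239 0.113] tips [0.536 0.243 0.199]
12 [0.556 0.189 0.205] [0.529 0.202 0.105] tips [0.553 0.197 0.188]
16 [0.568 0.14  0.195] [0.537 0.169 0.099] tips [0.567 0.15  0.178]
20 [0.576 0.091 0.185] [0.547 0.137 0.095] tips [0.577 0.101 0.169]
24 [0.58  0.04  0.176] [0.561 0.103 0.094] tips [0.583 0.051 0.16 ]
28 [ 0.579 -0.012  0.167] [0.578 0.065 0.095] tips [ 0.584 -0.001  0.152]
32 [ 0.573 -0.065  0.158] [0.595 0.017 0.096] tips [ 0.58  -0.055  0.143]
36 [ 0.562 -0.118  0.149] [ 0.609 -0.04   0.096] tips [ 0.571 -0.109  0.135]
```

play_rows --translation '[[0,0,0],[0,0,0],[0,0,0],[0,0,0]]' --twist '[[0,0,0],[0,0,0],[0,0,0],[0,0,0]]' --gripper '[-1,-1,-1,-1]'

```text
time: 7.45
tool_pos: [0.5459, 0.2905, 0.2803]
ee_rot: [3.14, -0.346, 2.536]
wrist_force: [0.1, -1.6, 6.0]
width: 0.0345
finger_force: 30.0
```

```bash
cat > p2.py <<'E'
from h import *; import kin
G=grasp_rot(20,30)
o,p,M=cur(); q=o["joint_positions"]; print("off",p-flange(PT,tube0,G)[0])
s=plan(p+[0,0,.18],M)
qa=min(kin.ik(*s,q0=q),key=lambda x:np.abs(x-q).max())
qb=min(kin.ik(*flange(TO+tz*.07+tx*.006,tube1,G,zg=.107),q0=qa),key=lambda x:np.abs(x-qa).max()); print(qa.round(2),qb.round(2))
n=40
F=jplan(qa,qb,n)
for i in range(0,n+1,4):
    pp,MM=F[i]; tb=MM*G.inv(); c=pp+MM.apply([0,0,.18]); print(i,c.round(3),(c-tb.apply([0,0,.105])).round(3),"tips",(pp+MM.apply([0,0,.199])).round(3))
E
python3 p2.py
```

```text
off [0.00058104 0.00017058 0.00217681]
5 rows; need 4.5
T [[0.3, 0.0, -0.85], [0.3, 0.0, -0.85], [0.3, 0.0, -0.85], [0.3, 0.0, -0.85], [0.3, 0.0, -0.85]]
W [[0.0, 0.0, 0.0], [0.0, 0.0, 0.0], [0.0, 0.0, 0.0], [0.0, 0.0, 0.0], [0.0, 0.0, 0.0]]
[ 0.33  0.3   1.03  0.31  2.   -0.53] [-0.71  0.02  1.74  0.77  1.37  2.4 ]
40 rows max 0.35 1.02
T [[-0.3, -0.2, 0.0], [-0.32, -0.18, 0.0], [-0.33, -0.15, -0.01], [-0.34, -0.13, -0.01], [-0.34, -0.11, -0.02], [-0.35, -0.08, -0.02], [-0.35, -0.05, -0.02], [-0.35, -0.03, -0.03]]
W [[-0.2, 0.08, 0.96], [-0.19, 0.09, 0.96], [-0.19, 0.1, 0.96], [-0.18, 0.12, 0.96], [-0.18, 0.13, 0.97], [-0.17, 0.14, 0.97], [-0.16, 0.15, 0.97], [-0.15, 0.16, 0.97]]
T [[-0.35, 0.0, -0.03], [-0.35, 0.02, -0.04], [-0.34, 0.05, -0.04], [-0.34, 0.08, -0.04], [-0.33, 0.1, -0.05], [-0.32, 0.12, -0.05], [-0.31, 0.15, -0.06], [-0.29, 0.17, -0.06]]
W [[-0.15, 0.17, 0.98], [-0.14, 0.18, 0.98], [-0.13, 0.19, 0.98], [-0.12, 0.2, 0.98], [-0.11, 0.21, 0.98], [-0.09, 0.21, 0.98], [-0.08, 0.22, 0.99], [-0.07, 0.23, 0.99]]
T [[-0.28, 0.19, -0.06], [-0.26, 0.21, -0.07], [-0.24, 0.23, -0
[... 999 characters left out ...]
]
4 [0.518 0.287 0.276] [0.511 0.285 0.172] tips [0.513 0.292 0.259]
8 [0.537 0.247 0.262] [0.521 0.249 0.159] tips [0.533 0.254 0.245]
12 [0.553 0.206 0.249] [0.529 0.215 0.147] tips [0.55  0.214 0.232]
16 [0.566 0.164 0.236] [0.535 0.185 0.138] tips [0.564 0.173 0.22 ]
20 [0.575 0.12  0.224] [0.544 0.157 0.131] tips [0.575 0.13  0.208]
24 [0.581 0.076 0.212] [0.555 0.129 0.126] tips [0.583 0.086 0.197]
28 [0.584 0.03  0.201] [0.569 0.098 0.122] tips [0.587 0.041 0.186]
32 [ 0.582 -0.016  0.19 ] [0.585 0.062 0.12 ] tips [ 0.588 -0.006  0.175]
36 [ 0.576 -0.063  0.178] [0.601 0.019 0.118] tips [ 0.584 -0.053  0.164]
40 [ 0.566 -0.111  0.167] [ 0.614 -0.033  0.115] tips [ 0.576 -0.102  0.153]
```

play_rows --translation '[[0.3,0,-0.85],[0.3,0,-0.85],[0.3,0,-0.85],[0.3,0,-0.85],[0.3,0,-0.85]]' --twist '[[0,0,0],[0,0,0],[0,0,0],[0,0,0],[0,0,0]]' --gripper '[-1,-1,-1,-1,-1]'

```text
time: 7.95
tool_pos: [0.5467, 0.2898, 0.4599]
ee_rot: [-3.141, -0.347, 2.536]
wrist_force: [1.4, 0.0, -0.7]
width: 0.0343
finger_force: 30.0
```

play_rows --translation '[[-0.3,-0.2,0],[-0.32,-0.18,0],[-0.33,-0.15,-0.01],[-0.34,-0.13,-0.01],[-0.34,-0.11,-0.02],[-0.35,-0.08,-0.02],[-0.35,-0.05,-0.02],[-0.35,-0.03,-0.03]]' --twist '[[-0.2,0.08,0.96],[-0.19,0.09,0.96],[-0.19,0.1,0.96],[-0.18,0.12,0.96],[-0.18,0.13,0.97],[-0.17,0.14,0.97],[-0.16,0.15,0.97],[-0.15,0.16,0.97]]' --gripper '[-1,-1,-1,-1,-1,-1,-1,-1]'

```text
time: 8.75
tool_pos: [0.5754, 0.1829, 0.4249]
ee_rot: [-2.979, -0.387, 1.697]
wrist_force: [0.4, -0.4, -0.7]
width: 0.0345
finger_force: 30.0
```

play_rows --translation '[[-0.35,0,-0.03],[-0.35,0.02,-0.04],[-0.34,0.05,-0.04],[-0.34,0.08,-0.04],[-0.33,0.1,-0.05],[-0.32,0.12,-0.05],[-0.31,0.15,-0.06],[-0.29,0.17,-0.06]]' --twist '[[-0.15,0.17,0.98],[-0.14,0.18,0.98],[-0.13,0.19,0.98],[-0.12,0.2,0.98],[-0.11,0.21,0.98],[-0.09,0.21,0.98],[-0.08,0.22,0.99],[-0.07,0.23,0.99]]' --gripper '[-1,-1,-1,-1,-1,-1,-1,-1]'

```text
time: 9.55
tool_pos: [0.5805, 0.0766, 0.3922]
ee_rot: [-2.757, -0.331, 0.839]
wrist_force: [-0.5, -0.5, -1.7]
width: 0.0345
finger_force: 30.0
```

play_rows --translation '[[-0.28,0.19,-0.06],[-0.26,0.21,-0.07],[-0.24,0.23,-0.07],[-0.22,0.24,-0.07],[-0.2,0.26,-0.08],[-0.18,0.27,-0.08],[-0.15,0.28,-0.08],[-0.13,0.29,-0.09]]' --twist '[[-0.06,0.23,0.99],[-0.04,0.24,0.99],[-0.03,0.24,0.99],[-0.01,0.24,0.99],[0,0.25,1],[0.02,0.25,1],[0.03,0.25,1],[0.05,0.25,1]]' --gripper '[-1,-1,-1,-1,-1,-1,-1,-1]'

```text
time: 10.35
tool_pos: [0.5642, -0.0243, 0.3597]
ee_rot: [-2.563, -0.13, 0.02]
wrist_force: [-1.2, -0.0, -0.9]
width: 0.0344
finger_force: 30.0
```

play_rows --translation '[[-0.1,0.3,-0.09],[-0.08,0.31,-0.09],[-0.05,0.31,-0.1],[-0.03,0.31,-0.1],[0,0.31,-0.1],[0.02,0.31,-0.11],[0.05,0.3,-0.11],[0.07,0.29,-0.11]]' --twist '[[0.06,0.24,1],[0.08,0.24,1],[0.09,0.24,1],[0.11,0.23,1],[0.12,0.23,1],[0.14,0.22,1],[0.15,0.21,1],[0.17,0.21,1]]' --gripper '[-1,-1,-1,-1,-1,-1,-1,-1]'

```text
time: 11.15
tool_pos: [0.5293, -0.1173, 0.3275]
ee_rot: [-2.488, 0.193, -0.737]
wrist_force: [0.2, -0.6, -1.8]
width: 0.0344
finger_force: 30.0
```

play_rows --translation '[[0.1,0.28,-0.11],[0.12,0.27,-0.12],[0.14,0.26,-0.12],[0.16,0.25,-0.12],[0.18,0.23,-0.12],[0.2,0.21,-0.12],[0.21,0.19,-0.12],[0.23,0.17,-0.13]]' --twist '[[0.18,0.2,1],[0.2,0.19,1],[0.21,0.17,1],[0.22,0.16,1],[0.23,0.15,1],[0.24,0.13,1],[0.25,0.12,1],[0.26,0.1,1]]' --gripper '[-1,-1,-1,-1,-1,-1,-1,-1]'

```text
time: 11.95
tool_pos: [0.4788, -0.1984, 0.2955]
ee_rot: [-2.597, 0.559, -1.52]
wrist_force: [-0.6, -0.0, -0.9]
width: 0.0344
finger_force: 30.0
```

```bash
cat > p3.py <<'E'
from h import *; import kin
G=grasp_rot(20,30)
o,p,M=cur(); print(o["time"],o["width"],o["finger_force"],o["joint_positions"].round(2))
tb=M*G.inv(); foot=p+M.apply([0,0,.18])-tb.apply([0,0,.107]); Tr=R.from_matrix(np.c_[tx,ty,tz])
print("foot in trough",Tr.inv().apply(foot-TO).round(4),"rot err",(tube1.inv()*tb).as_rotvec().round(3))
plan(*flange(TO+tx*.006+tz*.01,tube1,G,zg=.107),n=4)
ims=[robot.snapshot(c) for c in("side","top")]
cv2.imwrite("pics/h1.png",np.hstack([cv2.resize(ims[0][180:330,230:380],(400,400),interpolation=cv2.INTER_CUBIC),cv2.resize(ims[1][120:240,260:380],(400,400),interpolation=cv2.INTER_CUBIC)])[:,:,::-1])
for n,P in(("foot",foot),("lab",foot+tb.apply([.015,0,.05])),("cap",foot+tb.apply([0,0,.115])),("TO",TO),("TO+.072",TO+.072*tx)):
    a,b=proj("side",P)[0],proj("top",P)[0]; print(n,((a-[230,180])*400/150).round(),((b-[260,120])*400/120+[400,0]).round())
E
python3 p3.py
```

```text
11.95 0.034414749039437156 29.997090697288513 [-0.71  0.03  1.74  0.78  1.37  2.38]
foot in trough [0.0053 0.0018 0.0679] rot err [0.003 0.    0.01 ]
4 rows; need 1.4
T [[0.29, 0.2, 0.1], [0.29, 0.19, 0.1], [0.29, 0.19, 0.1], [0.29, 0.19, 0.1]]
W [[0.0, 0.0, 0.03], [0.0, 0.0, 0.03], [0.0, 0.0, 0.03], [0.0, 0.0, 0.03]]
foot [233.  78.] [510. 152.]
lab [221.  80.] [553. 168.]
cap [194. 130.] [631. 208.]
TO [213. 155.] [539. 186.]
TO+.072 [189. 190.] [611. 220.]
```

View pics/h1.png

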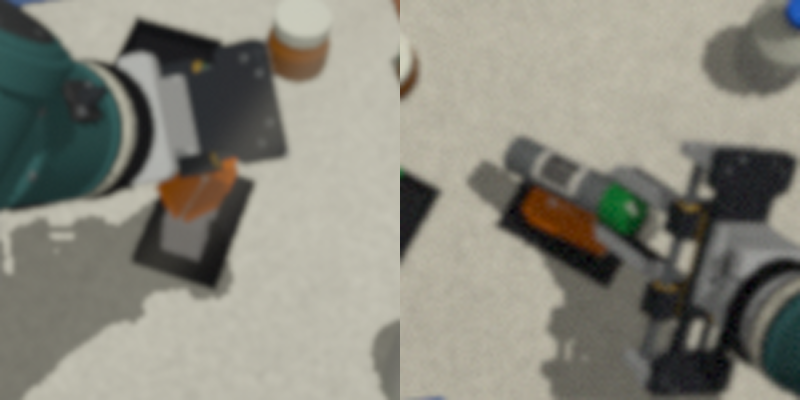

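Run:
```python
from h import *
f=lambda P:((proj("top",P)-[280,160]+.42)*6.25+[400,0]).round().tolist()
print("valley",f([TO-.0212*tz+s*tx for s in (0,.03,.072)]))
for s in(-1,1): print("wall",f([TO+s*.024*ty+.0028*tz+a*tx for a in(0,.072)]))
print("stop top",f([TO+s*.02*ty+.004*tz for s in(-1,1)]))
```

```text
valley [[559.0, 120.0], [613.0, 146.0], [691.0, 184.0]]
wall [[507.0, 147.0], [641.0, 213.0]]
wall [[565.0, 50.0], [700.0, 113.0]]
stop top [[511.0, 138.0], [559.0, 57.0]]
```

Run:
```python
import cv2,numpy as np
t=cv2.imread("pics/top0.png")
from h import *
x=cv2.resize(t[165:205,284:340],(784,560),interpolation=cv2.INTER_CUBIC)
f=lambda P:((proj("top",P)-[284,165]+.5)*14-.5).round().astype(int)
cv2.polylines(x,[f([TO-.0212*tz+s*tx for s in (0,.03,.072)])],False,(255,255,0),1)
for s in(-1,1): cv2.polylines(x,[f([TO+s*.024*ty+.0028*tz+a*tx for a in(0,.072)])],False,(255,0,0),1)
cv2.polylines(x,[f([TO+s*.02*ty+.004*tz for s in(-1,1)])],False,(0,255,0),1)
cv2.imwrite("pics/tr.png",x)
```

```text
(no output)
```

View pics/tr.png

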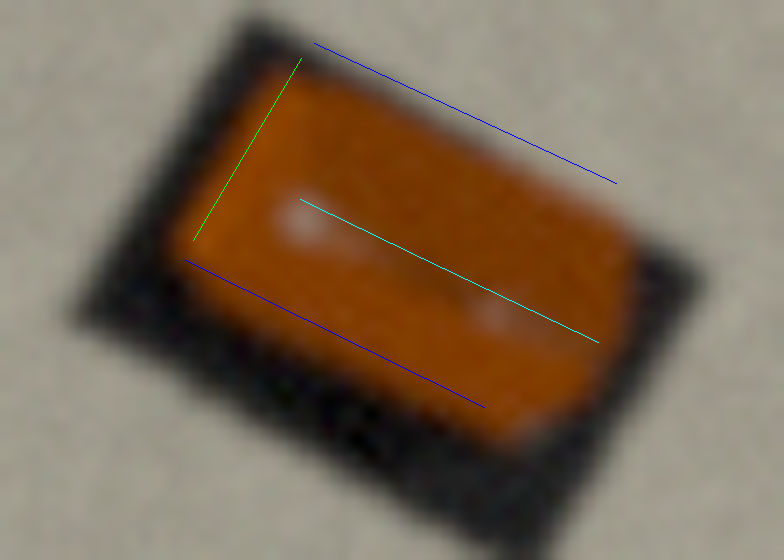

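Run:
```python
from h import *
G=grasp_rot(20,30)
im=robot.snapshot("top").astype(np.float32).mean(2)
cv2.imwrite("pics/raw_h.png",robot.snapshot("top")[:,:,::-1])
o,p,M=cur(); tb=M*G.inv(); foot=p+M.apply([0,0,.18])-tb.apply([0,0,.107])
def prof(Ps):
    uv=proj("top",Ps).astype(np.float32); return cv2.remap(im,uv[:,0].reshape(1,-1),uv[:,1].reshape(1,-1),cv2.INTER_LINEAR)[0].round().astype(int)
s=np.arange(-.012,.1,.004); print("along",list(zip((s*1000).astype(int).tolist(),prof([foot+tb.apply([.015,0,a]) for a in s]).tolist())))
w=np.arange(-.032,.033,.004)
for zz in (.008,.016,.024,.034,.05,.066,.085):
    print("z",zz,prof([foot+tb.apply([0.005,a,zz]) for a in w]).tolist())
a=cv2.imread("pics/top0.png");hsv=cv2.cvtColor(a,cv2.COLOR_BGR2HSV)
b=cv2.imread("pics/raw_h.png");hs=cv2.cvtColor(b,cv2.COLOR_BGR2HSV)
g=(hs[...,0]>50)&(hs[...,0]<75)&(hs[...,1]>120)&(hs[...,2]>50); g[:, :300]=0;g[:100]=0; g[240:]=0
ys,xs=np.nonzero(g); print("green",len(xs),xs.mean(),ys.mean(),"pred",proj("top",[foot+tb.apply([0.012,0,.1045]),foot+tb.apply([0,0,.1045])]))
```

```text
along [(-12, 173), (-8, 173), (-4, 174), (0, 164), (4, 132), (8, 97), (12, 89), (16, 85), (20, 85), (24, 88), (28, 93), (32, 121), (36, 133), (40, 101), (44, 71), (48, 64), (52, 65), (56, 63), (60, 68), (64, 95), (68, 142), (72, 137), (76, 101), (80, 87), (84, 88), (88, 88), (92, 85), (96, 73)]
z 0.008 [173, 173, 172, 170, 139, 91, 87, 88, 85, 77, 71, 87, 111, 98, 98, 98, 97]
z 0.016 [172, 175, 175, 168, 134, 89, 86, 86, 86, 79, 73, 78, 110, 102, 98, 99, 98]
z 0.024 [175, 175, 175, 171, 141, 97, 103, 111, 106, 96, 80, 68, 74, 68, 68, 69, 65]
z 0.034 [174, 172, 173, 171, 155, 122, 106, 93, 97, 95, 105, 77, 39, 26, 25, 29, 28]
z 0.05 [172, 176, 178, 173, 159, 105, 60, 54, 73, 77, 95, 88, 58, 56, 49, 48, 52]
z 0.066 [174, 174, 174, 174, 167, 146, 138, 138, 135, 129, 126, 97, 57, 59, 51, 47, 49]
z 0.085 [175, 171, 160, 148, 123, 90, 80, 87, 86, 84, 76, 65, 54, 46, 44, 49, 50]
green 135 328.3037037037037 180.0888888888889 pred [[323.738814   178.96736224]
 [325.59448767 180.77268079]]
```

```bash
sed -i 's/TO=np.array(\[.599,-.057,.05\])/TO=np.array([.593,-.0565,.05])/' h.py
cat > p3.py <<'E'
from h import *; import sys
G=grasp_rot(20,30)
o,p,M=cur(); Tr=R.from_matrix(np.c_[tx,ty,tz])
tb=M*G.inv(); foot=p+M.apply([0,0,.18])-tb.apply([0,0,.107])
print(o["time"],o["width"],o["finger_force"],"foot in trough",Tr.inv().apply(foot-TO).round(4),"rot err",(tube1.inv()*tb).as_rotvec().round(3),"F trough",Tr.inv().apply(o["wrist_force"]).round(1))
off=np.array(eval(sys.argv[1])); plan(*flange(TO+Tr.apply(off),tube1,G,zg=.107),n=int(sys.argv[2]))
E
python3 p3.py "[.006,0,.012]" 4
```

```text
12.15 0.03394356600814085 29.999822974205017 foot in trough [0.0028 0.0068 0.07  ] rot err [0.006 0.001 0.016] F trough [-0.8 -0.5 -0.3]
4 rows; need 1.5
T [[0.27, 0.23, 0.08], [0.27, 0.23, 0.08], [0.28, 0.22, 0.08], [0.28, 0.22, 0.08]]
W [[0.0, 0.01, 0.04], [0.0, 0.01, 0.04], [0.0, 0.01, 0.04], [0.0, 0.01, 0.04]]
```

play_rows --translation '[[0.27,0.23,0.08],[0.27,0.23,0.08],[0.28,0.22,0.08],[0.28,0.22,0.08],[0,0,0]]' --twist '[[0,0.01,0.04],[0,0.01,0.04],[0,0.01,0.04],[0,0.01,0.04],[0,0,0]]' --gripper '[-1,-1,-1,-1,-1]'

```text
time: 12.65
tool_pos: [0.4549, -0.2212, 0.2451]
ee_rot: [-2.609, 0.565, -1.537]
wrist_force: [-0.2, 0.2, -0.9]
width: 0.0345
finger_force: 30.0
```

```bash
python3 p3.py "[.006,0,.004]" 3
python3 - <<'E'
from h import *
print(R.from_matrix(np.c_[tx,ty,tz]).as_matrix().round(3))
E
```

```text
12.65 0.034513259243202234 29.999427795410156 foot in trough [ 0.0056 -0.0012  0.009 ] rot err [ 0.     0.001 -0.005] F trough [-0.5 -0.3 -0.8]
3 rows; need 0.1
T [[0.04, 0.02, 0.01], [0.04, 0.02, 0.01], [0.04, 0.02, 0.01]]
W [[0.01, 0.0, -0.02], [0.01, 0.0, -0.02], [0.01, 0.0, -0.02]]
[[-0.452  0.853  0.261]
 [-0.738 -0.522  0.426]
 [ 0.5   -0.     0.866]]
```

play_rows --translation '[[0.06,0.05,0.02],[0.06,0.05,0.02],[0,0,0]]' --twist '[[0,0,0],[0,0,0],[0,0,0]]' --gripper '[-1,-1,-1]'

```text
time: 12.95
tool_pos: [0.4536, -0.2234, 0.2427]
ee_rot: [-2.604, 0.561, -1.533]
wrist_force: [-0.0, 0.2, -1.2]
width: 0.0344
finger_force: 30.0
```

```bash
python3 p3.py "[.006,0,.000]" 3
```

```text
12.95 0.034390760959320664 29.99960035085678 foot in trough [ 0.0066 -0.0004  0.0056] rot err [-0.002  0.001  0.   ] F trough [-0.7 -0.2 -0.9]
3 rows; need 0.2
T [[0.04, 0.02, 0.02], [0.04, 0.02, 0.02], [0.04, 0.02, 0.02]]
W [[0.0, -0.01, 0.0], [0.0, -0.01, 0.0], [0.0, -0.01, 0.0]]
```

play_rows --translation '[[0.04,0.03,0.01],[0.04,0.03,0.01],[0,0,0]]' --twist '[[0,0,0],[0,0,0],[0,0,0]]' --gripper '[-1,-1,-1]'

```text
time: 13.25
tool_pos: [0.4524, -0.225, 0.2401]
ee_rot: [-2.601, 0.562, -1.532]
wrist_force: [2.4, 0.7, 1.2]
width: 0.0345
finger_force: 30.0
```

```bash
python3 p3.py "[.006,0,.000]" 3
python3 - <<'E'
from h import *
G=grasp_rot(20,30)
for c in("top","side"):
    s=robot.snapshot(c); cv2.imwrite(f"pics/raw_l_{c}.png",s[:,:,::-1])
    for n in("tube","label","trough"): print(c,n,[(round(x["score"],2),np.round(x["centre"],4).tolist()) for x in robot.spot_point(n,c)[:2]])
print("nominal label",TO+.056*tx+.015*tz, "foot",TO+.006*tx)
E
```

```text
13.25 0.034467909461451014 29.99972015619278 foot in trough [ 0.007  -0.0002  0.0029] rot err [-0.003 -0.     0.001] F trough [-1.   1.7  2. ]
3 rows; need 0.1
T [[0.02, 0.0, 0.02], [0.02, 0.0, 0.02], [0.02, 0.0, 0.02]]
W [[-0.01, 0.0, 0.0], [-0.01, 0.0, 0.0], [-0.01, 0.0, 0.0]]
top tube [(0.65, [0.59, -0.0594, 0.0588]), (0.23, [0.4744, -0.3468, 0.002])]
top label [(0.73, [0.5718, -0.0943, 0.092])]
top trough [(0.58, [0.599, -0.0596, 0.0497]), (0.4, [0.4531, 0.2492, 0.0023])]
side tube []
side label [(0.67, [0.4714, -0.3506, 0.0062])]
side trough []
nominal label [ 0.57157891 -0.09145605  0.09099038] foot [ 0.59028502 -0.06093045  0.053     ]
```

Run:
```python
from h import *
_,_,M=cur()
for n,v in(("tx",tx),("ty",ty),("tz",tz)): print(n,(M.inv().apply(v)*.025).round(3),"per mm")
```

```text
tx [ 0.009 -0.    -0.023] per mm
ty [ 0.012 -0.022  0.004] per mm
tz [-0.02  -0.013 -0.007] per mm
```

play_rows --translation '[[0.024,-0.044,0.008],[0.03,0.02,0.01],[0,0,0]]' --twist '[[0,0,0],[0,0,0],[0,0,0]]' --gripper '[-1,-1,-1]'

```text
time: 13.95
tool_pos: [0.4536, -0.2269, 0.2384]
ee_rot: [-2.603, 0.562, -1.532]
wrist_force: [1.9, 0.4, 4.1]
width: 0.0344
finger_force: 30.0
```

```bash
python3 p3.py "[.006,0,.000]" 3|head -1
```

```text
13.95 0.0343920117597567 29.999907910823822 foot in trough [0.007  0.0016 0.0007] rot err [-0.002  0.     0.   ] F trough [0.9 1.5 4.2]
```

play_rows --translation '[[0.02,0,0.01],[0,0,0],[0,0,0],[0,0,0],[0,0,0],[0,0,0]]' --twist '[[0,0,0],[0,0,0],[0,0,0],[0,0,0],[0,0,0],[0,0,0]]' --gripper '[-1,-1,0.5,0.5,0.5,0.5]'

```text
time: 14.55
tool_pos: [0.4532, -0.2271, 0.2366]
ee_rot: [-2.606, 0.562, -1.534]
wrist_force: [1.0, 0.8, 0.6]
width: 0.063
finger_force: 0.0
```

play_rows --translation '[[0,0,-0.3],[0,0,-0.6],[0,0,-0.8],[0,0,-0.8]]' --twist '[[0,0,0],[0,0,0],[0,0,0],[0,0,0]]' --gripper '[0.5,0.5,0.5,0.5]'

```text
time: 14.95
tool_pos: [0.4031, -0.2754, 0.3111]
ee_rot: [-2.605, 0.562, -1.533]
wrist_force: [-1.0, -0.4, 0.0]
width: 0.0704
finger_force: 0.0
```

```bash
cat > look.py <<'E'
from h import *
for c in("top","side"):
    s=robot.snapshot(c)
    cv2.imwrite(f"pics/raw_r_{c}.png",s[:,:,::-1])
    for n in("tube","label","trough","scanner","dock"): print(c,n,[(round(x["score"],2),np.round(x["centre"],4).tolist()) for x in robot.spot_point(n,c)[:2]])
o,p,M=cur(); print(o["time"],p,o["joint_positions"].round(2))
a=cv2.imread("pics/raw_r_top.png");b=cv2.imread("pics/raw_r_side.png")
r=lambda i,y,x,h:cv2.resize(i[y:y+h,x:x+h],(400,400),interpolation=cv2.INTER_CUBIC)
cv2.imwrite("pics/r1.png",np.hstack([r(a,145,275,80),r(b,200,240,120)]))
E
python3 look.py
```

```text
top tube [(0.34, [0.5982, -0.0593, 0.0508])]
top label [(0.93, [0.5756, -0.0964, 0.0903])]
top trough [(0.57, [0.6016, -0.0604, 0.0523])]
top scanner []
top dock [(0.62, [0.5832, 0.0785, -0.001]), (0.58, [0.4733, -0.3449, 0.0001])]
side tube [(0.67, [0.5957, -0.062, 0.0551])]
side label [(0.86, [0.5738, -0.0943, 0.0897])]
side trough [(0.41, [0.5922, -0.0536, 0.0474])]
side scanner []
side dock [(0.79, [0.587, 0.0805, 0.0015]), (0.65, [0.5445, 0.2444, 0.0054])]
15.55 [ 0.40428826 -0.27443329  0.30932928] [-0.93 -0.    1.74  0.75  1.54  2.25]
```

View pics/r1.png

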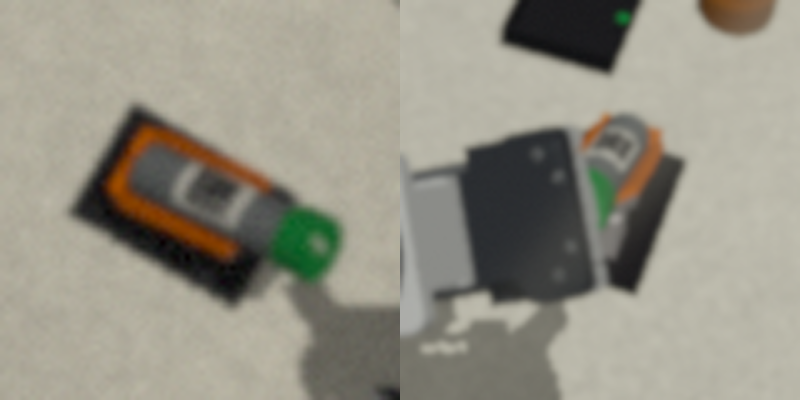

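```bash
cat >> h.py <<'E'
SP=np.array([.4725,-.347,.005]); SY=np.radians(-17); S0=R.from_euler("z",SY); LB=np.array([.574,-.094,.0905])
def sg(k,al): # tool rot in scanner frame: closing axis at angle k (deg), tilted al about it
    k,al=np.radians([k,al]); c=np.array([np.cos(k),np.sin(k),0]); w=np.cross(c,z3)
    z=-np.cos(al)*z3-np.sin(al)*w; return R.from_matrix(np.c_[np.cross(c,z),c,z])
def sfl(p,Rs,G,zg=.115,back=0):
    M=Rs*G; return p+Rs.apply([0,0,zg])-M.apply([0,0,.18+back]),M
def srot(psi): return R.from_matrix(np.c_[tx,ty,tz])*R.from_euler("z",psi,degrees=True)
E
cat > s3.py <<'E'
from h import *; import kin
q=cur()[0]["joint_positions"]; mg=lambda q:min(np.minimum(q-kin.lo,kin.hi-q)); res=[]
for k in(0,90,180,270):
  for al in(0,15,25):
    G=sg(k,al); A=kin.ik(*sfl(SP,S0,G),q0=q); B=kin.ik(*sfl(SP,S0,G,back=.12),q0=q)
    if not A or not B: continue
    a=min(A,key=lambda x:np.abs(x-q).max())
    for psi in range(0,360,30):
        Rs=srot(psi); C=kin.ik(*sfl(LB+.06*tz,Rs,G),q0=a)
        if C:
            c=min(C,key=lambda x:np.abs(x-a).max()); res.append((min(mg(a),mg(c)),np.abs(c-a).max(),np.abs(a-q).max(),k,al,psi,a,c))
res.sort(key=lambda r:-(min(r[0],.4)-.1*r[1]-.05*r[2]))
for r in res[:10]: print([round(float(v),2) for v in r[:6]],r[6].round(2),r[7].round(2))
E
python3 s3.py
```

```text
[0.62, 0.82, 1.12, 270.0, 0.0, 180.0] [-0.73  0.21  1.44 -0.    1.49  1.14] [ 0.09  0.47  0.94 -0.46  2.01  0.5 ]
[0.62, 0.82, 1.12, 270.0, 0.0, 150.0] [-0.73  0.21  1.44 -0.    1.49  1.14] [ 0.09  0.47  0.94 -0.46  2.01  1.03]
[0.62, 0.82, 1.12, 270.0, 0.0, 120.0] [-0.73  0.21  1.44 -0.    1.49  1.14] [ 0.09  0.47  0.94 -0.46  2.01  1.55]
[0.77, 0.8, 1.22, 270.0, 15.0, 180.0] [-0.8   0.04  1.65  0.13  1.22  1.03] [-0.    0.35  1.04 -0.23  1.88  0.49]
[0.71, 0.78, 1.34, 270.0, 25.0, 180.0] [-0.86 -0.05  1.79  0.26  1.05  0.92] [-0.08  0.28  1.12 -0.08  1.78  0.45]
[0.76, 0.85, 1.22, 270.0, 15.0, 150.0] [-0.8   0.04  1.65  0.13  1.22  1.03] [ 0.04  0.29  1.14 -0.32  1.76  1.03]
[0.5, 0.94, 1.12, 270.0, 0.0, 90.0] [-0.73  0.21  1.44 -0.    1.49  1.14] [ 0.09  0.47  0.94 -0.46  2.01  2.07]
[0.63, 0.91, 1.22, 270.0, 15.0, 120.0] [-0.8   0.04  1.65  0.13  1.22  1.03] [ 0.11  0.28  1.18 -0.45  1.72  1.58]
[0.71, 0.86, 1.34, 270.0, 25.0, 150.0] [-0.86 -0.05  1.79  0.26  1.05  0.92] [-0.    0.17  1.27 -0.23  1.59  1.  ]
[0.63, 0.97, 1.34, 270.0, 25.0, 120.0] [-0.86 -0.05  1.79  0.26  1.05  0.92] [ 0.11  0.15  1.34 -0.45  1.52  1.6 ]
```

```bash
cat > p4.py <<'E'
from h import *; import kin
from s2 import clr,sc
o,p,M=cur(); q=o["joint_positions"]; G=sg(270,0)
t=sfl(SP,S0,G,back=.12); qb=min(kin.ik(*t,q0=q),key=lambda x:np.abs(x-q).max()); 
qm=min(kin.ik(p+[0,0,.1],M,q0=q),key=lambda x:np.abs(x-q).max())
cap=np.array([TO+s*tx+.0175*(np.cos(a)*ty+np.sin(a)*tz) for s in(.1,.118) for a in np.linspace(0,6,12)])
for a,b,n in((q,qm,3),(qm,qb,13)):
    F=jplan(a,b,n)
    for f in F[::2]: print((f[0]+f[1].apply([0,0,.199])).round(3),"scan",clr(*f,sc),"cap",clr(*f,cap))
E
sed -i '/^for th in (-15/,$d' s2.py; python3 p4.py
```

```text
3 rows max 0.61 0.02
T [[-0.4, -0.4, -0.6], [-0.45, -0.36, -0.61], [-0.49, -0.32, -0.61]]
W [[0.02, -0.02, 0.0], [0.0, 0.0, 0.0], [-0.02, 0.02, 0.0]]
[ 0.502 -0.179  0.165] scan (np.float64(0.095), np.float64(0.121), np.float64(0.103)) cap (np.float64(0.167), np.float64(0.069), np.float64(0.269))
[ 0.504 -0.181  0.232] scan (np.float64(0.142), np.float64(0.155), np.float64(0.146)) cap (np.float64(0.215), np.float64(0.117), np.float64(0.317))
13 rows max 0.2 1.07
T [[0.13, -0.12, 0.02], [0.14, -0.11, 0.01], [0.15, -0.1, 0.0], [0.16, -0.09, -0.01], [0.17, -0.08, -0.01], [0.18, -0.06, -0.02], [0.19, -0.05, -0.03], [0.19, -0.03, -0.03]]
W [[-0.47, 0.37, -1.07], [-0.49, 0.33, -1.07], [-0.52, 0.29, -1.07], [-0.54, 0.24, -1.07], [-0.55, 0.2, -1.07], [-0.57, 0.16, -1.07], [-0.57, 0.11, -1.06], [-0.58, 0.06, -1.06]]
T [[0.2, -0.01, -0.04], [0.2, 0.0, -0.05], [0.2, 0.02, -0.06], [0.2, 0.04, -0.07], [0.19, 0.06, -0.07]]
W [[-0.58, 0.02, -1.06], [-0.58, -0.03, -1.05], [-0.58, -0.07, -1.05], [-0.57, -0.12, -1.04], [-0.55, -0.17, -1.03]]
[ 0.502 -0.179  0.265] scan (np.float64(0.171), np.float64(0
[... 270 characters left out ...]
64(0.137), np.float64(0.099), np.float64(0.208)) cap (np.float64(0.242), np.float64(0.146), np.float64(0.344))
[ 0.485 -0.248  0.224] scan (np.float64(0.132), np.float64(0.068), np.float64(0.225)) cap (np.float64(0.238), np.float64(0.145), np.float64(0.34))
[ 0.48  -0.275  0.218] scan (np.float64(0.139), np.float64(0.052), np.float64(0.241)) cap (np.float64(0.231), np.float64(0.147), np.float64(0.332))
[ 0.476 -0.304  0.216] scan (np.float64(0.152), np.float64(0.055), np.float64(0.254)) cap (np.float64(0.229), np.float64(0.157), np.float64(0.32))
[ 0.473 -0.332  0.218] scan (np.float64(0.163), np.float64(0.065), np.float64(0.265)) cap (np.float64(0.233), np.float64(0.176), np.float64(0.305))
```

Clear path. I'll use 14 rows for the second part.

play_rows --translation '[[-0.4,-0.4,-0.6],[-0.45,-0.36,-0.61],[-0.49,-0.32,-0.61]]' --twist '[[0,0,0],[0,0,0],[0,0,0]]' --gripper '[0.5,0.5,0.5]'

```text
time: 15.85
tool_pos: [0.4041, -0.2744, 0.4107]
ee_rot: [-2.605, 0.563, -1.533]
wrist_force: [0.2, -0.3, 0.5]
width: 0.0706
finger_force: 0.0
```

play_rows --translation '[[0.13,-0.12,0.02],[0.14,-0.11,0.01],[0.15,-0.1,0],[0.16,-0.09,0],[0.17,-0.08,0],[0.18,-0.06,-0.02],[0.19,-0.05,-0.03],[0.19,-0.03,-0.03]]' --twist '[[-0.47,0.37,-1],[-0.49,0.33,-1],[-0.52,0.29,-1],[-0.54,0.24,-1],[-0.55,0.2,-1],[-0.57,0.16,-1],[-0.57,0.11,-1],[-0.58,0.06,-1]]' --gripper '[0.5,0.5,0.5,0.5,0.5,0.5,0.5,0.5]'

```text
time: 16.65
tool_pos: [0.4433, -0.3195, 0.4081]
ee_rot: [-2.859, 0.063, -0.858]
wrist_force: [-0.2, -0.1, 0.5]
width: 0.0709
finger_force: 0.0
```

```bash
cat > p5.py <<'E'
from h import *; import sys
o,p,M=cur(); print(o["time"],o["width"],o["finger_force"],o["wrist_force"].round(1))
G=sg(270,0); plan(*sfl(SP,S0,G,back=float(sys.argv[1])))
E
python3 p5.py .1
```

```text
16.65 0.07090784656279266 0.0 [-0.2 -0.1  0.5]
6 rows; need 5.7
T [[0.17, -0.01, 0.03], [0.17, 0.0, 0.03], [0.17, 0.02, 0.03], [0.17, 0.03, 0.03], [0.16, 0.05, 0.03], [0.16, 0.06, 0.03]]
W [[-0.49, -0.03, -0.94], [-0.49, -0.03, -0.94], [-0.49, -0.03, -0.94], [-0.49, -0.03, -0.94], [-0.49, -0.03, -0.94], [-0.49, -0.03, -0.94]]
```

play_rows --translation '[[0.17,-0.01,0.03],[0.17,0,0.03],[0.17,0.02,0.03],[0.17,0.03,0.03],[0.16,0.05,0.03],[0.16,0.06,0.03],[0,0,0]]' --twist '[[-0.49,-0.03,-0.94],[-0.49,-0.03,-0.94],[-0.49,-0.03,-0.94],[-0.49,-0.03,-0.94],[-0.49,-0.03,-0.94],[-0.49,-0.03,-0.94],[0,0,0]]' --gripper '[0.6,0.6,0.6,0.6,0.6,0.6,0.6]'

```text
time: 17.35
tool_pos: [0.4733, -0.3469, 0.3989]
ee_rot: [-3.14, 0.001, -0.302]
wrist_force: [-0.9, 0.1, 0.8]
width: 0.0753
finger_force: 0.0
```

```bash
python3 p5.py 0
python3 - <<'E'
from h import *
for c in("side","top"):
    s=robot.snapshot(c)
    if c=="side": cv2.imwrite("pics/s1.png",cv2.resize(s[300:420,190:350],(800,600),interpolation=cv2.INTER_CUBIC)[:,:,::-1])
    print(c,[(n,[(round(x["score"],2),np.round(x["centre"],4).tolist()) for x in robot.spot_point(n,c)[:2]]) for n in("scanner","dock","label")])
f=lambda P:((proj("side",P)-[190,300])*5).round().tolist()
print("top corners",f([SP+S0.apply([a*.02,b*.016,.145]) for a,b in((1,1),(1,-1),(-1,-1),(-1,1))]))
E
```

```text
17.35 0.0752579536729193 0.0 [-0.9  0.1  0.8]
3 rows; need 2.5
T [[-0.01, 0.0, 0.82], [-0.01, 0.0, 0.82], [-0.01, 0.0, 0.82]]
W [[0.0, 0.0, -0.02], [0.0, 0.0, -0.02], [0.0, 0.0, -0.02]]
side [('scanner', [(0.62, [0.4721, -0.3484, 0.0051]), (0.4, [0.3875, -0.1037, -0.0015])]), ('dock', []), ('label', [])]
top [('scanner', [(0.71, [0.4734, -0.3478, 0.0098]), (0.38, [0.3937, 0.0426, 0.0023])]), ('dock', [(0.76, [0.5845, 0.0778, 0.0005]), (0.52, [0.4744, -0.3464, 0.0009])]), ('label', [(0.72, [0.574, -0.093, 0.0896])])]
top corners [[493.0, 303.0], [482.0, 415.0], [342.0, 398.0], [359.0, 287.0]]
```

View pics/s1.png

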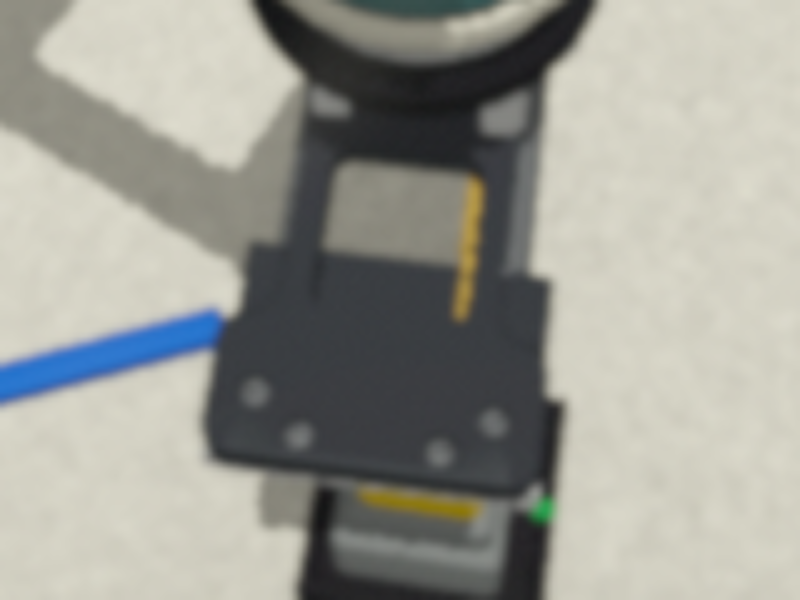

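The gripper hides most of the scanner, but its grip shows at about (420, 505) in the crop. Both networks agree with the planned position, so I'll descend and grip.

play_rows --translation '[[0,0,0.82],[0,0,0.82],[0,0,0.82],[0,0,0]]' --twist '[[0,0,0],[0,0,0],[0,0,0],[0,0,0]]' --gripper '[0.6,0.6,0.6,0.6]'

```text
time: 18.15
tool_pos: [0.4712, -0.346, 0.2957]
ee_rot: [-3.136, 0.01, -0.304]
wrist_force: [0.5, 0.4, 0.8]
width: 0.0753
finger_force: 0.0
```

play_rows --translation '[[0,0,0],[0,0,0],[0,0,0],[0,0,0],[0,0,0],[0,0,0],[0,0,0]]' --twist '[[0,0,0],[0,0,0],[0,0,0],[0,0,0],[0,0,0],[0,0,0],[0,0,0]]' --gripper '[-1,-1,-1,-1,-1,-1,-1]'

```text
time: 18.85
tool_pos: [0.4727, -0.3472, 0.3021]
ee_rot: [3.142, -0.001, -0.303]
wrist_force: [-0.2, -0.2, 1.3]
width: 0.032
finger_force: 30.0
```

```bash
cat > p6.py <<'E'
from h import *; import kin
o,p,M=cur(); q=o["joint_positions"]; G=sg(270,0); print(o["time"],o["width"],o["finger_force"],o["wrist_force"].round(1),p,o["ee_rot"])
json.dump([p.tolist(),list(map(float,o["ee_rot"]))],open("grab.json","w"))
zg=p[2]-.18-.005; print("zg",zg)
a=plan(p+[0,0,.12],M); qa=min(kin.ik(*a,q0=q),key=lambda x:np.abs(x-q).max())
t=sfl(LB+.062*tz,srot(150),G,zg=zg); qb=min(kin.ik(*t,q0=qa),key=lambda x:np.abs(x-qa).max()); print(qb.round(2))
t2=sfl(LB+.13*tz,srot(150),G,zg=zg); qc=min(kin.ik(*t2,q0=qa),key=lambda x:np.abs(x-qa).max())
F=jplan(qa,qc,16)
for f in F[::2]: print("nose",(f[0]+f[1].apply([0,0,.18+zg])).round(3),"flange",f[0].round(3))
print("final");plan(*t,start=t2)
E
python3 p6.py
```

```text
18.85 0.03203485889158136 29.994269907474518 [-0.2 -0.2  1.3] [ 0.47266813 -0.34723801  0.30208785] [ 3.14152256e+00 -1.04009531e-03 -3.03077892e-01]
zg 0.11708784567604757
4 rows; need 3.0
T [[0.0, 0.0, -0.75], [0.0, 0.0, -0.75], [0.0, 0.0, -0.75], [0.0, 0.0, -0.75]]
W [[0.0, 0.0, 0.0], [0.0, 0.0, 0.0], [0.0, 0.0, 0.0], [0.0, 0.0, 0.0]]
[ 0.09  0.48  0.93 -0.46  2.02  1.02]
16 rows max 0.71 0.58
T [[0.38, -0.58, -0.07], [0.38, -0.58, -0.1], [0.39, -0.59, -0.12], [0.4, -0.6, -0.14], [0.4, -0.6, -0.16], [0.4, -0.61, -0.18], [0.4, -0.62, -0.21], [0.4, -0.63, -0.23]]
W [[-0.2, -0.29, -0.58], [-0.22, -0.28, -0.57], [-0.23, -0.27, -0.56], [-0.24, -0.26, -0.55], [-0.25, -0.25, -0.53], [-0.26, -0.24, -0.52], [-0.26, -0.23, -0.51], [-0.27, -0.22, -0.49]]
T [[0.4, -0.64, -0.25], [0.39, -0.65, -0.27], [0.39, -0.65, -0.29], [0.38, -0.67, -0.32], [0.37, -0.68, -0.34], [0.36, -0.69, -0.36], [0.35, -0.7, -0.37], [0.33, -0.71, -0.39]]
W [[-0.28, -0.21, -0.48], [-0.29, -0.21, -0.46], [-0.29, -0.2, -0.45], [-0.3, -0.19, -0.43], [-0.3, -0.18, -0.41], [-0.31, -0.17, -0.4], [-0.31, -0.16, -0.38], [-0.32, -0.16, -0.37]]
nose [ 0.473 -0.347  0.125] flange [ 0.473 -0.347  0.422]
nose [ 0.496 -0.319  0.132] flange [ 0.515 -0.311  0.428]
nose [ 0.518 -0.288  0.139] flange [ 0.554 -0.269  0.434]
nose [ 0.539 -0.255  0.148] flange [ 0.589 -0.221  0.439]
nose [ 0.558 -0.219  0.158] flange [ 0.621 -0.168  0.444]
nose [ 0.576 -0.179  0.169] flange [ 0.647 -0.11   0.449]
nose [ 0.591 -0.136  0.18 ] flange [ 0.667 -0.048  0.453]
nose [ 0.602 -0.089  0.191] flange [0.68  0.019 0.457]
nose [ 0.608 -0.039  0.203] flange [0.686 0.088 0.46 ]
final
2 rows; need 1.7
T [[0.0, 0.0, 0.85], [0.0, 0.0, 0.85]]
W [[0.0, 0.0, 0.0], [0.0, 0.0, 0.0]]
```

play_rows --translation '[[0,0,-0.6],[0,0,-0.8],[0,0,-0.8],[0,0,-0.8]]' --twist '[[0,0,0],[0,0,0],[0,0,0],[0,0,0]]' --gripper '[-1,-1,-1,-1]'

```text
time: 19.25
tool_pos: [0.4725, -0.347, 0.4214]
ee_rot: [-3.14, 0.002, -0.303]
wrist_force: [1.0, -0.5, -2.2]
width: 0.0316
finger_force: 30.0
```

play_rows --translation '[[0.38,-0.58,-0.07],[0.38,-0.58,-0.1],[0.39,-0.59,-0.12],[0.4,-0.6,-0.14],[0.4,-0.6,-0.16],[0.4,-0.61,-0.18],[0.4,-0.62,-0.21],[0.4,-0.63,-0.23]]' --twist '[[-0.2,-0.29,-0.58],[-0.22,-0.28,-0.57],[-0.23,-0.27,-0.56],[-0.24,-0.26,-0.55],[-0.25,-0.25,-0.53],[-0.26,-0.24,-0.52],[-0.26,-0.23,-0.51],[-0.27,-0.22,-0.49]]' --gripper '[-1,-1,-1,-1,-1,-1,-1,-1]'

```text
time: 20.05
tool_pos: [0.6216, -0.1667, 0.4422]
ee_rot: [2.997, 0.237, 0.118]
wrist_force: [-0.5, -0.7, -1.8]
width: 0.0316
finger_force: 30.0
```

play_rows --translation '[[0.4,-0.64,-0.25],[0.39,-0.65,-0.27],[0.39,-0.65,-0.29],[0.38,-0.67,-0.32],[0.37,-0.68,-0.34],[0.36,-0.69,-0.36],[0.35,-0.7,-0.37],[0.33,-0.71,-0.39]]' --twist '[[-0.28,-0.21,-0.48],[-0.29,-0.21,-0.46],[-0.29,-0.2,-0.45],[-0.3,-0.19,-0.43],[-0.3,-0.18,-0.41],[-0.31,-0.17,-0.4],[-0.31,-0.16,-0.38],[-0.32,-0.16,-0.37]]' --gripper '[-1,-1,-1,-1,-1,-1,-1,-1]'

```text
time: 20.85
tool_pos: [0.6861, 0.0905, 0.4579]
ee_rot: [2.863, 0.452, 0.437]
wrist_force: [1.3, -0.7, -2.7]
width: 0.032
finger_force: 30.0
```

```bash
cat > p7.py <<'E'
from h import *
o,p,M=cur(); G=sg(270,0); zg=.1171; Rs=M*G.inv(); P=p+M.apply([0,0,.18])-Rs.apply([0,0,zg])
print(o["time"],o["finger_force"],"label in scanner",Rs.inv().apply(LB-P).round(4),"angle",np.arccos(Rs.apply(z3)@tz))
plan(*sfl(LB+.062*tz,srot(150),G,zg=zg),n=4)
E
python3 p7.py
```

```text
20.85 29.993445575237274 label in scanner [-0.0013 -0.0027 -0.129 ] angle 0.0027476471993439543
4 rows; need 1.7
T [[-0.01, 0.01, 0.42], [-0.01, 0.01, 0.42], [-0.01, 0.01, 0.42], [-0.01, 0.01, 0.42]]
W [[0.0, 0.01, 0.01], [0.0, 0.01, 0.01], [0.0, 0.01, 0.01], [0.0, 0.01, 0.01]]
```

play_rows --translation '[[-0.01,0.01,0.42],[-0.01,0.01,0.42],[-0.01,0.01,0.42],[-0.01,0.01,0.42],[0,0,0],[0,0,0],[0,0,0],[0,0,0]]' --twist '[[0,0,0],[0,0,0],[0,0,0],[0,0,0],[0,0,0],[0,0,0],[0,0,0],[0,0,0]]' --gripper '[-1,-1,-1,-1,-1,-1,-1,-1]'

```text
time: 21.65
tool_pos: [0.6677, 0.0588, 0.4034]
ee_rot: [2.862, 0.447, 0.434]
wrist_force: [0.4, -0.2, -2.7]
width: 0.0315
finger_force: 30.0
```

```bash
python3 p7.py | head -1
python3 - <<'E'
from h import *
for c in("side","top"):
    s=robot.snapshot(c); cv2.imwrite(f"pics/raw_s_{c}.png",s[:,:,::-1])
    print(c,[(n,[(round(x["score"],2),np.round(x["centre"],4).tolist()) for x in robot.spot_point(n,c)[:2]]) for n in("scanner","label","tube")])
_,p,M=cur(); print("scanner exp",p+M.apply([0,0,.2971]),proj("top",LB),proj("side",LB))
a,b=cv2.imread("pics/raw_s_top.png"),cv2.imread("pics/raw_s_side.png")
r=lambda i,y,x,h:cv2.resize(i[y:y+h,x:x+h],(400,400),interpolation=cv2.INTER_CUBIC)
cv2.imwrite("pics/s2.png",np.hstack([r(a,145,275,80),r(b,170,230,150)]))
E
```

```text
21.65 29.997810423374176 label in scanner [ 0.0006  0.0005 -0.0635] angle 0.0011401202948299125
side [('scanner', [(0.65, [0.5919, -0.0697, 0.1441])]), ('label', [(0.88, [0.5724, -0.099, 0.0911])]), ('tube', [(0.62, [0.594, -0.0596, 0.0538])])]
top [('scanner', []), ('label', [(0.94, [0.5748, -0.095, 0.089])]), ('tube', [(0.98, [0.5902, -0.0596, 0.0589])])]
scanner exp [ 0.58950222 -0.06798284  0.1450864 ] [[316.99329221 182.91920931]] [[302.9880813  242.71286017]]
```

View pics/s2.png

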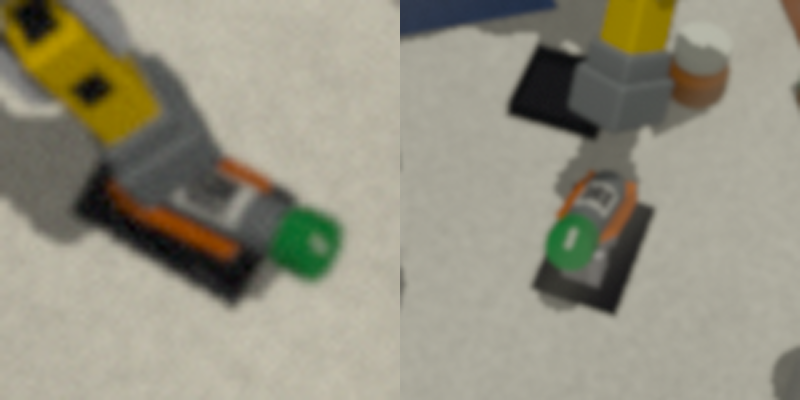

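The scanner's nose faces the label, which shows at about (215, 190) in the top crop and (600, 195) in the side crop. The stripe on the cap points out of the trough. I'll hold here.

play_rows --translation '[[0,0,0],[0,0,0],[0,0,0],[0,0,0],[0,0,0],[0,0,0],[0,0,0],[0,0,0]]' --twist '[[0,0,0],[0,0,0],[0,0,0],[0,0,0],[0,0,0],[0,0,0],[0,0,0],[0,0,0]]' --gripper '[-1,-1,-1,-1,-1,-1,-1,-1]'

```text
time: 22.85
tool_pos: [0.6675, 0.0585, 0.4023]
ee_rot: [2.862, 0.449, 0.434]
wrist_force: [1.0, 0.8, -2.7]
width: 0.032
finger_force: 30.0
```

play_rows --translation '[[0,0,0],[0,0,0],[0,0,0],[0,0,0],[0,0,0],[0,0,0],[0,0,0],[0,0,0]]' --twist '[[0,0,0],[0,0,0],[0,0,0],[0,0,0],[0,0,0],[0,0,0],[0,0,0],[0,0,0]]' --gripper '[-1,-1,-1,-1,-1,-1,-1,-1]'

```text
time: 23.65
tool_pos: [0.6674, 0.0585, 0.4023]
ee_rot: [2.862, 0.449, 0.434]
wrist_force: [-0.6, -0.1, -1.4]
width: 0.0319
finger_force: 30.0
```

play_rows --translation '[[0,0,0],[0,0,0],[0,0,0],[0,0,0],[0,0,0],[0,0,-0.4],[0,0,-0.8],[0,0,-0.8]]' --twist '[[0,0,0],[0,0,0],[0,0,0],[0,0,0],[0,0,0],[0,0,0],[0,0,0],[0,0,0]]' --gripper '[-1,-1,-1,-1,-1,-1,-1,-1]'

```text
time: 24.45
tool_pos: [0.6885, 0.0926, 0.4718]
ee_rot: [2.863, 0.451, 0.434]
wrist_force: [0.0, -0.1, -1.3]
width: 0.0316
finger_force: 30.0
```

```bash
cat > p8.py <<'E'
from h import *; import kin
o,p,M=cur(); q=o["joint_positions"]; print(o["time"],o["finger_force"])
g,e=json.load(open("grab.json")); g=np.array(g); Mg=R.from_euler("xyz",[np.pi,0,e[2]])
qb=min(kin.ik(g+[0,0,.12],Mg,q0=q),key=lambda x:np.abs(x-q).max())
jplan(q,qb,16)
E
python3 p8.py
```

```text
24.45 29.998034834861755
16 rows max 0.7 0.59
T [[-0.35, 0.7, 0.43], [-0.36, 0.68, 0.42], [-0.38, 0.67, 0.4], [-0.39, 0.66, 0.38], [-0.4, 0.64, 0.36], [-0.41, 0.63, 0.34], [-0.42, 0.62, 0.32], [-0.43, 0.61, 0.3]]
W [[0.31, 0.16, 0.36], [0.31, 0.16, 0.38], [0.3, 0.17, 0.39], [0.3, 0.18, 0.41], [0.3, 0.19, 0.43], [0.29, 0.2, 0.44], [0.29, 0.21, 0.46], [0.28, 0.22, 0.48]]
T [[-0.43, 0.6, 0.28], [-0.43, 0.59, 0.26], [-0.44, 0.58, 0.23], [-0.43, 0.58, 0.21], [-0.43, 0.57, 0.19], [-0.43, 0.56, 0.16], [-0.42, 0.55, 0.14], [-0.42, 0.55, 0.12]]
W [[0.27, 0.22, 0.49], [0.27, 0.23, 0.51], [0.26, 0.24, 0.52], [0.25, 0.25, 0.54], [0.24, 0.26, 0.55], [0.23, 0.27, 0.57], [0.22, 0.28, 0.58], [0.21, 0.29, 0.59]]
```

play_rows --translation '[[-0.35,0.7,0.43],[-0.36,0.68,0.42],[-0.38,0.67,0.4],[-0.39,0.66,0.38],[-0.4,0.64,0.36],[-0.41,0.63,0.34],[-0.42,0.62,0.32],[-0.43,0.61,0.3]]' --twist '[[0.31,0.16,0.36],[0.31,0.16,0.38],[0.3,0.17,0.39],[0.3,0.18,0.41],[0.3,0.19,0.43],[0.29,0.2,0.44],[0.29,0.21,0.46],[0.28,0.22,0.48]]' --gripper '[-1,-1,-1,-1,-1,-1,-1,-1]'

```text
time: 25.25
tool_pos: [0.6228, -0.1685, 0.4505]
ee_rot: [2.996, 0.233, 0.117]
wrist_force: [-0.3, 0.3, -0.9]
width: 0.0316
finger_force: 30.0
```

play_rows --translation '[[-0.43,0.6,0.28],[-0.43,0.59,0.26],[-0.44,0.58,0.23],[-0.43,0.58,0.21],[-0.43,0.57,0.19],[-0.43,0.56,0.16],[-0.42,0.55,0.14],[-0.42,0.55,0.12]]' --twist '[[0.27,0.22,0.49],[0.27,0.23,0.51],[0.26,0.24,0.52],[0.25,0.25,0.54],[0.24,0.26,0.55],[0.23,0.27,0.57],[0.22,0.28,0.58],[0.21,0.29,0.59]]' --gripper '[-1,-1,-1,-1,-1,-1,-1,-1]'

```text
time: 26.05
tool_pos: [0.4714, -0.3473, 0.4215]
ee_rot: [-3.14, -0.001, -0.306]
wrist_force: [0.0, 0.5, -2.3]
width: 0.0316
finger_force: 30.0
```

```bash
cat > p9.py <<'E'
from h import *; import sys
o,p,M=cur(); print(o["time"],o["finger_force"],o["wrist_force"].round(1))
g,e=json.load(open("grab.json")); g=np.array(g); Mg=R.from_euler("xyz",[np.pi,0,e[2]])
print("to go",(g-p).round(4),"rot",(M.inv()*Mg).as_rotvec().round(3)); plan(g+[0,0,float(sys.argv[1])],Mg,n=int(sys.argv[2]))
E
python3 p9.py .04 4
```

```text
26.05 29.99825209379196 [ 0.   0.5 -2.3]
to go [ 0.0013  0.     -0.1194] rot [-0.002 -0.001 -0.003]
4 rows; need 2.0
T [[0.01, 0.0, 0.5], [0.01, 0.0, 0.5], [0.01, 0.0, 0.5], [0.01, 0.0, 0.5]]
W [[0.0, 0.0, -0.01], [0.0, 0.0, -0.01], [0.0, 0.0, -0.01], [0.0, 0.0, -0.01]]
```

play_rows --translation '[[0.01,0,0.5],[0.01,0,0.5],[0.01,0,0.5],[0.01,0,0.5],[0,0,0],[0,0,0]]' --twist '[[0,0,0],[0,0,0],[0,0,0],[0,0,0],[0,0,0],[0,0,0]]' --gripper '[-1,-1,-1,-1,-1,-1]'

```text
time: 26.65
tool_pos: [0.474, -0.3468, 0.3417]
ee_rot: [-3.14, 0.0, -0.304]
wrist_force: [-0.4, -0.8, -1.5]
width: 0.0319
finger_force: 30.0
```

```bash
python3 p9.py .002 6
```

```text
26.65 29.99888241291046 [-0.4 -0.8 -1.5]
to go [-0.0014 -0.0004 -0.0396] rot [-0.002  0.    -0.   ]
6 rows; need 0.9
T [[0.0, 0.0, 0.16], [0.0, 0.0, 0.16], [0.0, 0.0, 0.16], [0.0, 0.0, 0.16], [0.0, 0.0, 0.16], [0.0, 0.0, 0.16]]
W [[0.0, 0.0, 0.0], [0.0, 0.0, 0.0], [0.0, 0.0, 0.0], [0.0, 0.0, 0.0], [0.0, 0.0, 0.0], [0.0, 0.0, 0.0]]
```

play_rows --translation '[[-0.02,0,0.16],[0,0,0.16],[0,0,0.16],[0,0,0.16],[0,0,0.15],[0,0,0.12],[0,0,0],[0,0,0]]' --twist '[[0,0,0],[0,0,0],[0,0,0],[0,0,0],[0,0,0],[0,0,0],[0,0,0],[0,0,0]]' --gripper '[-1,-1,-1,-1,-1,-1,-1,-1]'

```text
time: 27.45
tool_pos: [0.4735, -0.3465, 0.3052]
ee_rot: [-3.14, -0.001, -0.304]
wrist_force: [0.8, 0.4, -1.9]
width: 0.0319
finger_force: 30.0
```

```bash
python3 p9.py 0 3
```

```text
27.45 29.998966455459595 [ 0.8  0.4 -1.9]
to go [-0.0008 -0.0007 -0.0031] rot [-0.002 -0.001 -0.   ]
3 rows; need 0.1
T [[0.0, 0.01, 0.03], [0.0, 0.01, 0.03], [0.0, 0.01, 0.03]]
W [[-0.01, 0.0, 0.0], [-0.01, 0.0, 0.0], [-0.01, 0.0, 0.0]]
```

Another 3 mm down, slowly, until the force shows contact.

play_rows --translation '[[0,0,0.03],[0,0,0.03],[0,0,0.02],[0,0,0],[0,0,0]]' --twist '[[0,0,0],[0,0,0],[0,0,0],[0,0,0],[0,0,0]]' --gripper '[-1,-1,-1,-1,-1]'

```text
time: 27.95
tool_pos: [0.4734, -0.3465, 0.3021]
ee_rot: [-3.14, -0.001, -0.304]
wrist_force: [-0.6, -0.3, -1.6]
width: 0.0317
finger_force: 30.0
```

play_rows --translation '[[0,0,0.02],[0,0,0.02],[0,0,0],[0,0,0]]' --twist '[[0,0,0],[0,0,0],[0,0,0],[0,0,0]]' --gripper '[-1,-1,-1,-1]'

```text
time: 28.35
tool_pos: [0.4734, -0.3464, 0.3021]
ee_rot: [-3.14, -0.002, -0.304]
wrist_force: [-2.1, 1.8, 5.0]
width: 0.0317
finger_force: 30.0
```

play_rows --translation '[[0,0,0],[0,0,0],[0,0,0],[0,0,0],[0,0,0],[0,0,0]]' --twist '[[0,0,0],[0,0,0],[0,0,0],[0,0,0],[0,0,0],[0,0,0]]' --gripper '[0.5,0.5,0.5,0.5,0.5,0.5]'

```text
time: 28.95
tool_pos: [0.4735, -0.3465, 0.3003]
ee_rot: [-3.14, -0.001, -0.304]
wrist_force: [-0.0, -0.5, 0.4]
width: 0.0702
finger_force: 0.0
```

play_rows --translation '[[0,0,-0.3],[0,0,-0.6],[0,0,-0.8],[0,0,-0.8],[0,0,-0.8],[0,0,-0.8],[-0.6,-0.6,0],[-0.6,-0.6,0]]' --twist '[[0,0,0],[0,0,0],[0,0,0],[0,0,0],[0,0,0],[0,0,0],[0,0,0],[0,0,0]]' --gripper '[0.5,0.5,0.5,0.5,0.5,0.5,0.5,0.5]'

```text
time: 29.75
tool_pos: [0.4415, -0.2864, 0.4669]
ee_rot: [-3.141, -0.004, -0.305]
wrist_force: [0.7, 0.1, -0.4]
width: 0.0706
finger_force: 0.0
```

play_rows --translation '[[-0.8,0,0],[-0.8,0,0],[-0.8,0,0],[0,0,0],[0,0,0]]' --twist '[[0,0,0],[0,0,0],[0,0,0],[0,0,0],[0,0,0]]' --gripper '[0.5,0.5,0.5,0.5,0.5]'

```text
time: 30.25
tool_pos: [0.3498, -0.2577, 0.4658]
ee_rot: [-3.141, -0.004, -0.304]
wrist_force: [0.4, -0.2, 0.5]
width: 0.0705
finger_force: 0.0
```

Run:
```python
from h import *
for c in("side","top"):
    s=robot.snapshot(c); cv2.imwrite(f"pics/raw_f_{c}.png",s[:,:,::-1])
    print(c,[(n,[(round(x["score"],2),np.round(x["centre"],4).tolist()) for x in robot.spot_point(n,c)[:2]]) for n in("scanner","dock","label","tube","trough")])
o,p,_=cur(); print(o["time"],p)
# grip-top check in the side picture (top is where the first look came from)
for c in("side","top"):
    hs=cv2.cvtColor(cv2.imread(f"pics/raw_f_{c}.png"),cv2.COLOR_BGR2HSV);h0=cv2.cvtColor(cv2.imread(f"pics/{c}0.png"),cv2.COLOR_BGR2HSV)
    P=proj(c,SP+[0,0,.1])[0].astype(int)
    for h in(h0,hs):
        m=cv2.inRange(h,(20,150,60),(35,255,255));k=np.zeros_like(m);k[max(P[1]-45,0):P[1]+45,P[0]-35:P[0]+30]=1; ys,xs=np.nonzero(m*k); print(c,len(xs),xs.mean().round(2),ys.mean().round(2))
```

```text
side [('scanner', [(0.74, [0.4704, -0.3444, 0.0082])]), ('dock', [(0.9, [0.4756, -0.3461, -0.0016]), (0.58, [0.59, 0.0756, 0.0004])]), ('label', [(0.89, [0.5716, -0.0988, 0.0897])]), ('tube', [(0.8, [0.5935, -0.0587, 0.0544])]), ('trough', [(0.44, [0.5967, -0.0587, 0.0473])])]
top [('scanner', [(0.8, [0.4742, -0.3425, 0.0097])]), ('dock', [(0.91, [0.5863, 0.0778, -0.002])]), ('label', [(0.74, [0.5732, -0.0935, 0.0886])]), ('tube', [(0.78, [0.5882, -0.0589, 0.0571]), (0.44, [0.4533, 0.2467, 0.0016])]), ('trough', [(0.57, [0.6014, -0.061, 0.0498])])]
30.85 [ 0.35033458 -0.25798314  0.46432371]
side 876 274.16 383.57
side 861 274.95 380.81
top 277 418.96 220.35
top 282 417.45 219.91
```

Run:
```python
import cv2,numpy as np
a,b=cv2.imread("pics/raw_f_top.png"),cv2.imread("pics/raw_f_side.png")
r=lambda i,y,x,h:cv2.resize(i[y:y+h,x:x+h],(400,300),interpolation=cv2.INTER_CUBIC) if 0 else cv2.resize(i[y:y+int(h*.75),x:x+h],(400,300),interpolation=cv2.INTER_CUBIC)
cv2.imwrite("pics/f.png",np.vstack([np.hstack([r(a,198,382,60),r(b,345,220,100)]),np.hstack([r(a,160,280,64),r(b,210,250,90)])]))
```

```text
(no output)
```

View pics/f.png

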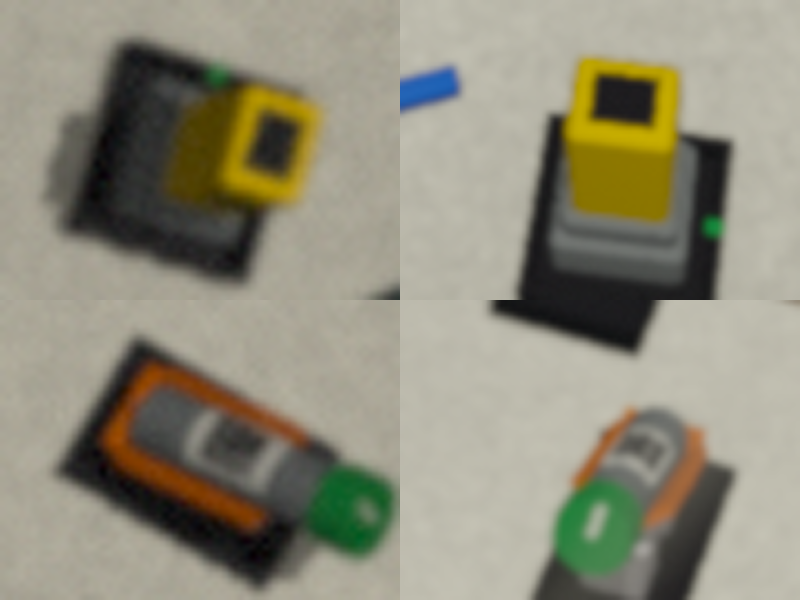

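The scanner stands upright in its tray, with the grip's top at about (270, 147) in the upper-left crop. The tube lies in the trough with its label outward, at about (235, 440) in the lower-left crop.

```bash
python3 -c "
from bench import robot
print(robot.close_job())"
```

```text
the job is handed in; nothing more can be done
None
```

I've handed in the job with every step carried out, but the interface gave no verdict. The last pictures show the tube released in the cradle with its label facing out. The scanner was held about 6 cm from the label for over 2 s, then set back upright in its tray, about 4 mm from where it started.

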